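Pack the shoe-care kit

TASK

Pack the shoe-care kit that goes with the finished shoes: put the closed polish tin, the square cream jar, the large shine brush and the small suede brush into the wooden kit box, each upright and right down in the cut-out made for it (round, square, long and short). Leave the shoemaker's open tin of tacks and his round cement jar where they stand.

Things in the scene. Friction and masses are not known exactly. Their poses are not given: they have to be found in the camera images.
- polish_tin: Closed flat round steel polish tin, 62 mm across, 24 mm high, smooth lid with a raised bead at its edge, and a tiny brass opening key at its side that sticks out 7 mm low down (no obstacle). Lies flat, lid up, on the cork mat (3 mm thick, 270 x 370 mm) beside the box, as do all the loose things. Origin: centre of its underside; z up. 
- cream_jar: White cream jar with a square body 46 x 46 mm and 34 mm high under a round aluminium cap 41 mm across; 52 mm high in all. Stands upright. Origin: centre of its underside; z up. x and y square to the body's sides.
- shine_brush: The larger brush: oval wooden back 105 x 44 mm, 18 mm thick, on black bristles (rigid, 94 x 36 mm); 42 mm high in all. Stands on its bristles. Origin: centre of its underside; z up. x along its length.
- suede_brush: The smaller brush: rectangular wooden back 72 x 38 mm, 14 mm thick, on brass bristles (rigid, 64 x 32 mm); 30 mm high in all. Stands on its bristles. Origin: centre of its underside; z up. x along its length.
- tack_tin: Look-alike, not part of the kit: open steel tin with no lid, 62 mm across, 24 mm high, full of tacks. Origin: centre of its underside; z up. 
- cement_jar: Look-alike, not part of the kit: round white jar 58 mm across with an aluminium cap 49 mm across and a small dark wooden knob on the cap; 80 mm high in all. Origin: centre of its underside; z up. 
- insert_round: Pale wooden insert, 129 x 99 x 18 mm, fixed in the box, with a round cut-out 78 mm across at its centre, for the polish tin. Cut-out 6 mm deep, its grey felt floor 12 mm above the origin: fingers beside a thing must stay above the insert's face. Origin: centre of its underside, 6 mm above the bench; x along its 129 mm side, y along its 99 mm side. So for all four inserts.
- insert_square: As insert_round, but with a square cut-out, 62 x 62 mm, for the cream jar. The four inserts lie two by two, in any arrangement, in the dark wooden kit box, 276 x 216 mm, fixed to the bench, walls 28 mm high above the bench (insert faces at 24 mm).
- insert_long: As insert_round, but with a long rectangular cut-out, 121 mm along x by 60 mm along y, for the larger brush.
- insert_short: As insert_round, but with a shorter rectangular cut-out, 88 mm along x by 54 mm along y, for the smaller brush.
There are look-alikes about, which are no part of the job. Leave any red look-alike of the shine_brush alone.

How it is judged:
At the end, for the whole second after the job is handed in: Tin in the round, jar in the square, large brush in the long and small brush in the short cut-out: each upright (0.1 rad), on the cut-out's floor (3 mm), within 13 mm of its centre, released and at rest; tack tin and cement jar within 25 mm of where they started (horizontal distance between polish_tin and insert_round below 0.013 m and z of polish_tin in the frame of insert_round below 0.015 m and angle between each of polish_tin, cream_jar, shine_brush, suede_brush's own z axis and vertical below 0.1 rad and linear speed of each of polish_tin, cream_jar, shine_brush, suede_brush below 0.02 m/s and contact force between each of polish_tin, cream_jar, shine_brush, suede_brush and the fingers below 0.1 N and horizontal distance between cream_jar and insert_square below 0.013 m and z of cream_jar in the frame of insert_square below 0.015 m and horizontal distance between shine_brush and insert_long below 0.013 m and z of shine_brush in the frame of insert_long below 0.015 m and horizontal distance between suede_brush and insert_short below 0.013 m and z of suede_brush in the frame of insert_short below 0.015 m and distance of each of tack_tin, cement_jar from where it was at the start of the episode below 0.025 m); the robot touches nothing.
It fails at once if the tack tin or the cement jar is moved from its place (more than 25 mm) (distance of any of tack_tin, cement_jar from where it was at the start of the episode above 0.025 m).
It also fails if it takes over 109 s, if anything falls off the work surface, if the arm or the gripper's body presses on something with over 40 N, if the wrist force passes 120 N, or if a joint passes its speed limit or range.

ROBOT

A 7-joint arm with a two-finger parallel gripper is mounted at the origin on the work surface. World frame = base frame: x ahead of the robot, y to its left, z up, the work surface at z = 0. Lengths are in m, angles in rad, forces in N, time in s.
With the tool pointing down it reaches from about 0.4 to 0.875 m from the base axis. Payload 19.3 kg.
Tool frame: the origin (TCP) lies between the finger pads; the fingertips stand ahead of it and the grasp point (between the pads) lies 8 mm behind it (bot.tip_extent is the x of the fingertips in the tool frame, in m); x points along the fingers, y is the direction in which the jaws open and shut, and the axes are right-handed (so a half turn about x gives the same grasp; the last joint's range is limited). The gripper opens to 85 mm and grips with 20 to 120 N. Pads are 22 mm wide; open, the fingers measure 114 mm over their backs; the gripper's body (76 mm by 85 mm) begins 54 mm behind the grasp point. The pads swing forward as they close: fully open they stand 13 mm farther back than shut.
Start: joints at [1.193, 0.521, -0.036, 1.599, 0.021, 1.021, -0.113], TCP at [0.189, -0.596, 0.242] pointing down, gripper open.
Joint ranges: [-2.91, 2.91], [-0.3, 2.13], [-1.5, 1.42], [0.17, 2.43], [-1.26, 4.41], [0.16, 1.93], [-2.52, 2.52]. Speed limits (rad/s): [1.89, 1.89, 2.39, 2.39, 3.01, 3.01, 3.01].

INTERFACE

Orientations are given as [roll, pitch, yaw] about the fixed x, y, z axes, in that order (R = Rz(yaw) Ry(pitch) Rx(roll)).
In Python, from workcell import observe, grab_frame, camera_info, bot, nets gives the robot as it stands.
- The arm moves only by the tool jog_arm, never from a script. Its argument "commands" is a list of rows, each a list of 6 numbers: the shift along the tool's x, y, z in mm, then the turn, a rotation vector about the tool's x, y, z in rad. A call has 1 to 20 rows; each row shifts and turns the pose as measured when the row begins, along the tool's axes as they then stand; what a row does not reach is not made up. A row lasts 1/10 s, in which the tool goes at most 50 mm and 8.59 degrees, less where a joint would pass 70% of its speed; a pose out of reach is approached as far as the arm can. A call is refused whole if a number of a shift passes 50 or a number of a turn 0.15, either way. A call with a gripper value outside its range is refused whole. "gripper" is the closure in counts, from 0 (fully open) to 255 (shut), set as the call begins (left out, the last holds). The fingers move at their own pace and stop on an object; "newtons" is the grip in N (left out, the last holds). Time passes only in rows, so rows that do not move let the fingers close. It gives the time, the measured TCP pose, the force and the opening at its end, in the units of the state.
- observe(): the state, without advancing time (a new reading comes with each control period).
- grab_frame(name): name is "scene" or "top"; returns the picture (420x560x3 uint8, red, green, blue); there is no depth.
- camera_info(name): a dict with "fov_y" (degrees; the focal length in pixels is half the picture's height over the tangent of half this angle, whatever the lens; pixels are square), "cx", "cy" (the principal point, pixels), "distortion" ([k1, k2, p1, p2, k3] as OpenCV has them; the pictures are not rectified), "R" (3x3) and "t" (3): a world point X has camera coordinates R X + t. Camera axes: x right, y down, z forward; pixel columns grow to the right and rows downward; lengths in m; the calibration is good to about 2 mm. A picture is of the moment at which its call begins. camera_info takes no time and is no camera call.
- bot.job_done(): hands the job in, once; it reports no verdict.
Trained networks look in the newest picture that a camera, given by its name, has taken for a name from the list of things; names that differ only in an ending like _2 or _b are one class to them, and where a whole thing is asked for, a point or a joint stands for the part that bears it (a point fixed in the world has none). Each returns a list of dicts, best first, with "p" (0 to 1); they miss things now and then, are a little off and sometimes report something else, mostly with a low value. They report only what shows in the picture. A call takes as long as a camera call. They do not tell look-alikes from the thing itself.
- nets.find_in(camera, name): "rect" ([left, top, right, bottom] in pixels, round what is visible of it).
- nets.silhouettes(camera, name): "mask" (420x560 bool, what is visible of it) and "rect" ([left, top, right, bottom] in pixels, round what is visible of it).
- nets.pinpoint(camera, name): "location" ([column, row] in pixels: a listed point, or the origin of a listed thing).
The state is a dict: "clock": time; "qpos": joint angles; "qd": joint speeds; "joint_efforts": joint torques, N m; "position": TCP position; "tool_rot": TCP orientation; "force": force on the tool from outside, world axes, zero at the start; "moment": the same for the moment, N m; "grip_width": finger opening in m.
Only numpy, scipy, OpenCV 4.12 (cv2) and the standard library are available. Lean on these libraries where they do the work, as an engineer would, in place of code of your own. Each camera call takes 0.05 s, during which the arm holds its last target.

## Working session

There is one attempt and no reset: what is moved stays moved. The work goes in short steps, Python scripts to look and compute and a tool call to move; the robot and the scene stay as the last step left them, time stands still between calls to the robot, and variables do not carry over. Pictures are saved under pics/ and viewed, and the job is handed in when it is done.

Besides the shell and the picture viewer there is one more tool, called after "Request:" in YAML: its name, and indented under it one key for each argument. jog_arm: Moves the arm, as the interface text tells. Its arguments: {"type":"object","properties":{"commands":{"type":"array","items":{"type":"array","items":{"type":"number"}}},"gripper":{"type":"number"},"newtons":{"type":"number"}},"required":["commands"]}

```bash
mkdir -p pics; ls; python3 - <<'E'
from workcell import observe, grab_frame, camera_info, bot, nets
import cv2,numpy as np
s=observe(); print(s); print(bot.tip_extent)
for n in("scene","top"):
    print(n,camera_info(n))
    im=grab_frame(n); cv2.imwrite(f"pics/{n}0.png",im[:,:,::-1])
E
```

```text
pics
{'clock': 0.0, 'qpos': array([ 1.19280796,  0.52200876, -0.03632692,  1.59998131,  0.02121216,
        1.02108437, -0.11280244]), 'qd': array([-0.00184729, -0.00075225, -0.00195625, -0.00085175, -0.0005687 ,
       -0.00066834, -0.00125754]), 'joint_efforts': array([ 1.28982309e-03, -9.27102041e+01,  1.98053330e+00, -3.69934130e+01,
        1.80638098e-02,  8.04210606e-03,  3.72427814e-05]), 'position': array([ 0.18921507, -0.59534651,  0.24173856]), 'tool_rot': array([-1.49071934,  1.56969989,  1.95865472]), 'force': array([-0.17521032, -0.48314723, -0.07488789]), 'moment': array([-0.00684449, -0.01436137, -0.00510597]), 'grip_width': 0.08507473313712871}
0.011
scene {'fov_y': 43.9115884672559, 'cx': 276.8564788142597, 'cy': 215.67547869461166, 'distortion': array([0.03808491, 0.        , 0.        , 0.        , 0.        ]), 'R': array([[ 0.41373888,  0.91018496, -0.01958285],
       [ 0.50640413, -0.24796285, -0.82587486],
       [-0.75655469,  0.3317797 , -0.56351329]]), 't': array([-0.10114627, -0.19456534,  1.64464253])}
top {'fov_y': 46.69721621239613, 'cx': 283.38789339307874, 'cy': 209.74415078882308, 'distortion': array([-0.06153314,  0.        ,  0.        ,  0.        ,  0.        ]), 'R': array([[ 0.0216888 , -0.99975683,  0.00398509],
       [-0.99206884, -0.0220153 , -0.12375272],
       [ 0.12381036, -0.00126943, -0.99230509]]), 't': array([-0.07600538,  0.45857824,  1.28944568])}
```

View pics/top0.png

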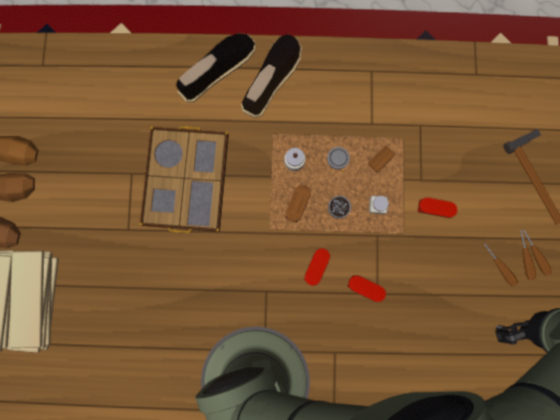

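View pics/scene0.png

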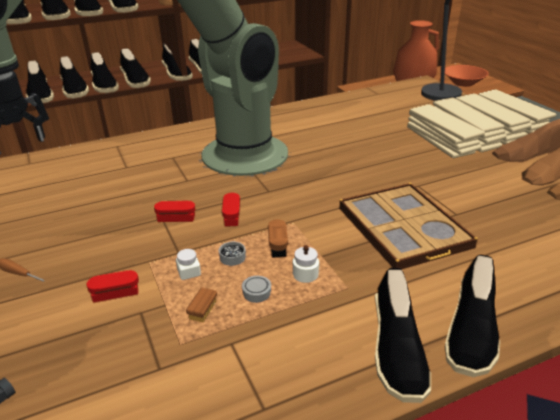

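```bash
cat > h.py <<'E'
from workcell import observe, grab_frame, camera_info, bot, nets
import cv2,numpy as np
from scipy.spatial.transform import Rotation as Ro
def K(n):
    c=camera_info(n); f=210/np.tan(np.radians(c["fov_y"])/2)
    return np.array([[f,0,c["cx"]],[0,f,c["cy"]],[0,0,1.]]),c
def ray(n,px,z):
    k,c=K(n); px=np.array(px,float).reshape(-1,1,2)
    u=cv2.undistortPoints(px,k,c["distortion"])[:,0]
    d=np.c_[u,np.ones(len(u))]@c["R"]; o=-c["R"].T@c["t"]
    return o+d*((z-o[2])/d[:,2])[:,None]
def proj(n,X):
    k,c=K(n); return cv2.projectPoints(np.array(X,float).reshape(-1,1,3),cv2.Rodrigues(c["R"])[0],c["t"],k,c["distortion"])[0][:,0]
E
python3 - <<'E'
from h import *
t=cv2.imread("pics/top0.png")
cv2.imwrite("pics/crop_mat.png",cv2.resize(t[125:245,260:420],None,fx=5,fy=5,interpolation=cv2.INTER_CUBIC))
cv2.imwrite("pics/crop_box.png",cv2.resize(t[115:245,130:245],None,fx=4.5,fy=4.5,interpolation=cv2.INTER_CUBIC))
H=dict(polish_tin=.027,cream_jar=.055,shine_brush=.045,suede_brush=.033,tack_tin=.027,cement_jar=.083,insert_round=.02,insert_square=.02,insert_long=.02,insert_short=.02)
for n in H:
  for cam in("top","scene"):
    for r in nets.silhouettes(cam,n)[:4]:
        m=r["mask"]; ys,xs=np.nonzero(m); c=[xs.mean(),ys.mean()]
        print(n,cam,round(r["p"],2),np.round(c,1),m.sum(),[int(v) for v in r["rect"]],np.round(ray(cam,c,H[n])[0],3))
    for r in nets.pinpoint(cam,n)[:3]: print("   pin",cam,round(r["p"],2),np.round(r["location"],1),np.round(ray(cam,r["location"],.006 if "ins" in n else .003)[0],3))
E
```

```text
polish_tin top 0.74 [338.  157.6] 388 [328, 150, 346, 169] [ 0.608 -0.213  0.027]
   pin top 0.72 [336.4 162.1] [ 0.601 -0.212  0.003]
polish_tin scene 0.69 [256.1 288.6] 684 [243, 273, 274, 304] [ 0.622 -0.218  0.027]
   pin scene 0.69 [253.6 293.7] [ 0.609 -0.22   0.003]
cream_jar top 0.85 [378.5 204.3] 346 [366, 193, 391, 214] [ 0.477 -0.319  0.055]
   pin top 0.88 [374.8 204.6] [ 0.483 -0.319  0.003]
   pin top 0.63 [167.9 157.4] [0.604 0.262 0.003]
   pin top 0.49 [338.9 161.3] [ 0.604 -0.219  0.003]
cream_jar scene 0.63 [187.1 264. ] 570 [174, 251, 199, 281] [ 0.515 -0.332  0.055]
cream_jar scene 0.22 [255.7 288. ] 698 [243, 275, 274, 300] [ 0.649 -0.229  0.055]
   pin scene 0.56 [186.9 274.1] [ 0.485 -0.33   0.003]
shine_brush top 0.97 [317.1 266.6] 613 [303, 246, 332, 285] [ 0.309 -0.158  0.045]
shine_brush top 0.7 [436.9 207. ] 625 [417, 198, 456, 220] [ 0.475 -0.48   0.045]
shine_brush top 0.66 [366.6 288.1] 561 [352, 273, 387, 299] [ 0.255 -0.29   0.045]
shine_brush top 0.61 [298.  202.7] 643 [288, 185, 310, 226] [ 0.478 -0.105  0.045]
   pin top 0.72 [294.8 207.9] [ 0.469
[... 2138 characters left out ...]
83 [407.1 202.3] 1035 [382, 188, 437, 218] [0.479 0.267 0.02 ]
   pin scene 0.93 [405.3 209.5] [0.488 0.256 0.006]
insert_long top 0.81 [199.9 203.2] 1708 [180, 177, 218, 230] [0.474 0.163 0.02 ]
   pin top 0.67 [380.2 160.6] [ 0.608 -0.334  0.006]
   pin top 0.65 [201.5 202.4] [0.478 0.161 0.006]
insert_long scene 0.7 [372.9 210.4] 1107 [346, 195, 402, 227] [0.472 0.166 0.02 ]
   pin scene 0.86 [371.5 217.4] [0.48  0.158 0.006]
insert_short top 0.59 [204.9 156.1] 1697 [186, 133, 223, 181] [0.606 0.155 0.02 ]
   pin top 0.59 [205.8 155.7] [0.611 0.155 0.006]
insert_short scene 0.84 [401.5 238.8] 1353 [371, 218, 433, 258] [0.603 0.16  0.02 ]
   pin scene 0.58 [397.5 243.8] [0.6   0.153 0.006]
```

View pics/crop_mat.png

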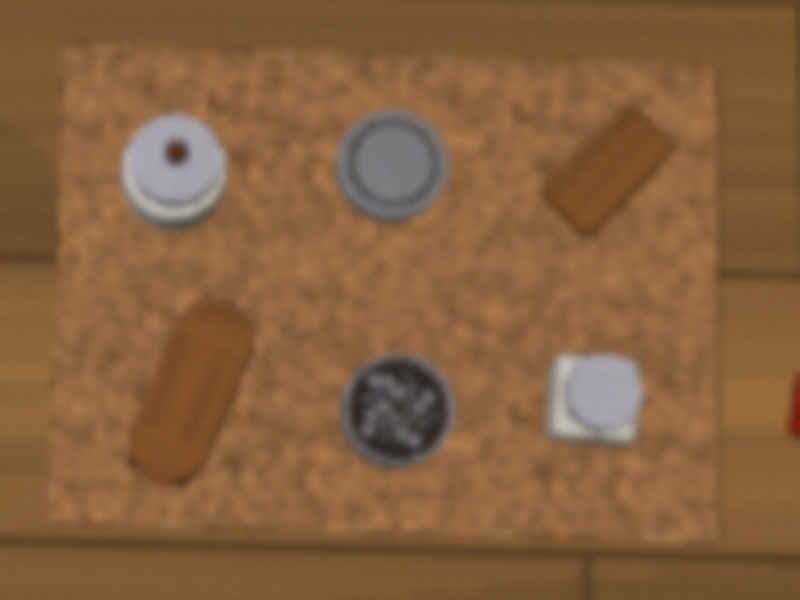

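View pics/crop_box.png

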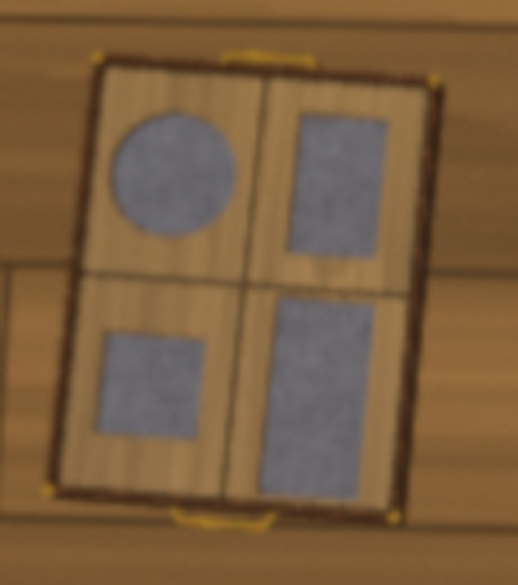

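```bash
cat > fit.py <<'E'
from h import *
from scipy.optimize import minimize
def rectp(a,b,z): return [[sx*a/2,sy*b/2,z] for sx,sy in((1,1),(-1,1),(-1,-1),(1,-1))]
def circ(d,z): t=np.linspace(0,2*np.pi,32,endpoint=False); return [[d/2*np.cos(a),d/2*np.sin(a),z] for a in t]
def oval(a,b,z):
    h=(a-b)/2; t=np.linspace(0,2*np.pi,40,endpoint=False)
    return [[b/2*np.cos(q)+(h if np.cos(q)>0 else -h),b/2*np.sin(q),z] for q in t]
M={"polish_tin":[circ(.062,0)+circ(.062,.024)],
"cream_jar":[rectp(.046,.046,0)+rectp(.046,.046,.034),circ(.041,.034)+circ(.041,.052)],
"shine_brush":[oval(.105,.044,.024)+oval(.105,.044,.042),oval(.094,.036,0)+oval(.094,.036,.024)],
"suede_brush":[rectp(.072,.038,.016)+rectp(.072,.038,.030),rectp(.064,.032,0)+rectp(.064,.032,.016)],
"tack_tin":[circ(.062,0)+circ(.062,.024)],
"cement_jar":[circ(.058,0)+circ(.058,.05),circ(.049,.05)+circ(.049,.07)]}
S=4
def hulls(n,cam,p,z=.003):
    c,s=np.cos(p[2]),np.sin(p[2]); out=[]
    for h in M[n]:
        h=np.array(h); X=np.c_[p[0]+c*h[:,0]-s*h[:,1],p[1]+s*h[:,0]+c*h[:,1],h[:,2]+z]
        out.append(cv2.convexHull(proj(cam,X).astype(np.float32))[:,0])
    return out
def render(n,cam,p):
    im=np.zeros((420*S,560*S),np.uint8)
    for h in hulls(n,cam,p): cv2.fillConvexPoly(im,np.round(((h+.5)*S-.5)*16).astype(np.int32),255,shift=4)
    return cv2.resize(im,(560,420),interpolation=cv2.INTER_AREA)/255.
def fit(n,masks,p0):
    def cost(p):
        c=0
        for cam,m in masks.items():
            r=render(n,cam,p); c-=np.minimum(r,m).sum()/np.maximum(r,m).sum()
        return c
    best=None
    for dy in ([0] if "tin" in n else [-.3,0,.3]):
        p=np.array(p0)+[0,0,dy]
        r=minimize(cost,p,method="Nelder-Mead",options=dict(initial_simplex=[p,p+[.006,0,0],p+[0,.006,0],p+[0,0,.2]],xatol=1e-4,fatol=1e-4,maxfev=120))
        if best is None or r.fun<best.fun: best=r
    return best.x,best.fun
E
python3 - <<'E'
from fit import *
T={"polish_tin":(.605,-.215,0),"cream_jar":(.483,-.322,0),"shine_brush":(.475,-.1,-.4),"suede_brush":(.61,-.335,-.7),"tack_tin":(.47,-.217,0),"cement_jar":(.6,-.098,0)}
ims={c:grab_frame(c)[:,:,::-1].copy() for c in("top","scene")}
big={c:cv2.resize(i,None,fx=5,fy=5,interpolation=cv2.INTER_CUBIC) for c,i in ims.items()}
for n,p0 in T.items():
    R={}
    for cam in("top","scene"):
        L=nets.silhouettes(cam,n); q=proj(cam,[[p0[0],p0[1],.02]])[0]
        L=[r for r in L if np.hypot(*(np.array(np.nonzero(r["mask"])[::-1]).mean(1)-q))<12]
        if L: R[cam]=L[0]["mask"].astype(float)
    p,f=fit(n,R,p0); print(n,list(R),np.round(p,4),round(f,3))
    for cam in R: print("   ",cam,np.round(fit(n,{cam:R[cam]},p)[0],4))
    for cam in("top","scene"):
        for h in hulls(n,cam,p): cv2.polylines(big[cam],[np.round((h+.5)*5).astype(int)],True,(0,255,0),1)
cv2.imwrite("pics/ov_top.png",big["top"][625:1225,1300:2100]); cv2.imwrite("pics/ov_scene.png",cv2.resize(big["scene"][1150:1650,800:1650],(800,470)))
# felt
t=ims["top"]; 
for c in ims:
    hsv=cv2.cvtColor(ims[c],cv2.COLOR_BGR2HSV); m=((hsv[:,:,1]<60)&(hsv[:,:,2]>60)).astype(np.uint8)
    k,lab,st,ce=cv2.connectedComponentsWithStats(m)
    for i in range(1,k):
        W=ray(c,[ce[i]],.02)[0]
        if st[i,4]>150 and .4<W[0]<.7 and .1<W[1]<.3:
            ys,xs=np.nonzero(lab==i); P=ray(c,np.c_[xs,ys],.02)[:,:2]
            print(c,np.round(W,4),st[i,4],[ (np.round(np.array(v),4)) for v in cv2.minAreaRect((P*1000).astype(np.float32))])
E
```

```text
polish_tin ['top', 'scene'] [ 0.6095 -0.2143  0.1373] -1.8
    top [ 0.61   -0.2147  0.121 ]
    scene [ 0.608  -0.2133  0.3306]
cream_jar ['top', 'scene'] [ 0.4801 -0.3251 -0.1119] -1.765
    top [ 0.4818 -0.3254 -0.009 ]
    scene [ 0.4778 -0.3244 -0.1107]
shine_brush ['top', 'scene'] [ 0.4786 -0.1046 -0.3819] -1.887
    top [ 0.4786 -0.1044 -0.3796]
    scene [ 0.4781 -0.105  -0.3875]
suede_brush ['top', 'scene'] [ 0.6086 -0.3329 -0.678 ] -1.683
    top [ 0.6086 -0.3329 -0.6781]
    scene [ 0.6087 -0.3326 -0.6869]
tack_tin ['top', 'scene'] [ 0.4729 -0.2181  0.0818] -1.856
    top [ 0.4738 -0.2184  0.109 ]
    scene [ 0.4706 -0.2183  0.2211]
cement_jar ['top', 'scene'] [ 0.6    -0.0937 -0.3372] -1.712
    top [ 0.6012 -0.0934 -0.0998]
    scene [ 0.5994 -0.0934  0.1547]
top [0.6117 0.2574 0.02  ] 573 [array([612.8457, 257.9367]), array([74.3545, 72.6649]), np.float64(2.9062)]
top [0.6062 0.1553 0.02  ] 576 [array([606.3295, 155.2137]), array([52.7598, 86.0894]), np.float64(87.0542)]
top [0.474  0.1623 0.02  ] 924 [array([474.6583, 162.2325]), array([ 58.5775, 119.3058]), np.float64(86.9083)]
top [0.4798 0.2645 0.02  ] 477 [array([479.8586, 264.435 ]), array([60.5075, 60.8204]), np.float64(86.5279)]
scene [0.478  0.2654 0.02  ] 249 [array([477.4884, 266.2436]), array([55.7803, 54.3209]), np.float64(84.66)]
scene [0.475  0.1636 0.02  ] 543 [array([472.2779, 163.4655]), array([ 55.1184, 113.7118]), np.float64(86.256)]
scene [0.6107 0.2585 0.02  ] 420 [array([610.4695, 258.217 ]), array([73.2852, 65.6018]), np.float64(63.9809)]
scene [0.6057 0.1564 0.02  ] 441 [array([604.3668, 156.1658]), array([48.3414, 81.5335]), np.float64(86.0312)]
```

View pics/ov_top.png

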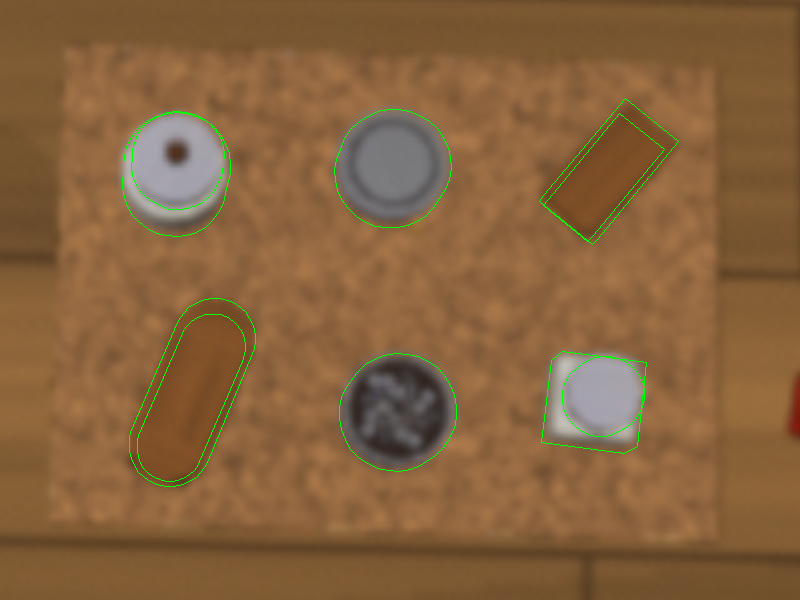

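View pics/ov_scene.png

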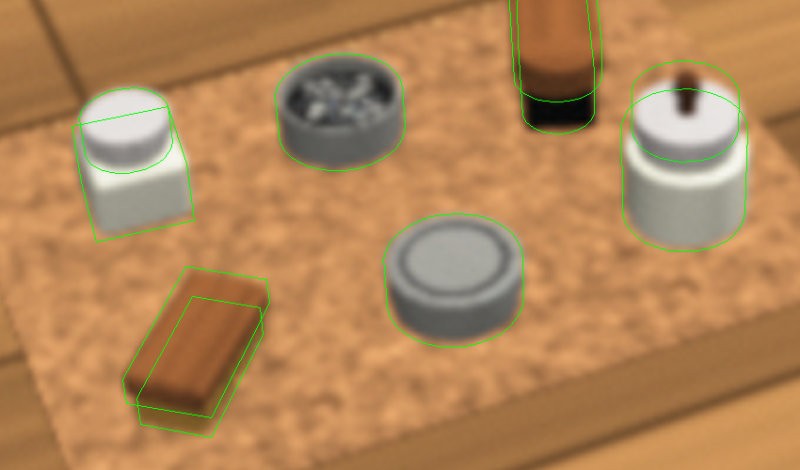

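```bash
cat > g.py <<'E'
from h import *
import sys
def plan(x,y,z,adeg,first=None):
    s=observe(); p=np.array(s["position"]); R=Ro.from_euler("xyz",s["tool_rot"]).as_matrix()
    a=np.radians(adeg); c,si=np.cos(a),np.sin(a)
    G=np.array([[0,c,si],[0,si,-c],[-1,0,0]])
    if G[:,1]@R[:,1]<0 : print("note: jaw half-turned from goal")
    w=Ro.from_matrix(R.T@G).as_rotvec(); d=np.array([x,y,z])-p
    cur=np.degrees(np.arctan2(R[1,1],R[0,1]))
    print("t",round(s["clock"],2),"pos",np.round(p,4),"jaw deg",round(cur,1),"tilt",np.round(R[2,1:],3),"width",round(s["grip_width"],4),"F",np.round(s["force"],1),"q",np.round(s["qpos"],2))
    print("  shift tool mm",np.round(R.T@d*1000,1),"turn",np.round(w,3))
    n=int(max(np.ceil(np.linalg.norm(d)/.045),np.ceil(np.linalg.norm(w)/.14),1))
    rows=[];Rc=R.copy();
    for i in range(n):
        rows.append([*np.round(Rc.T@d*1000/n,0).astype(int).tolist(),*np.round(w/n,3).tolist()]); Rc=Rc@Ro.from_rotvec(w/n).as_matrix()
    print("  rows",n,str(rows).replace(" ",""))
if __name__=="__main__": plan(*map(float,sys.argv[1:]))
E
python3 g.py .6095 -.2143 .15 -45; python3 g.py .6095 -.2143 .15 135
```

```text
t 2.8 pos [ 0.1893 -0.5956  0.2423] jaw deg -72.4 tilt [-0. -0.] width 0.0852 F [-0.4  0.5 -0. ] q [ 1.19  0.52 -0.04  1.6   0.02  1.02 -0.11]
  shift tool mm [  92.3 -236.1 -515.9] turn [-0.478 -0.     0.   ]
  rows 13 [[7,-18,-40,-0.037,-0.0,0.0],[7,-17,-40,-0.037,-0.0,0.0],[7,-15,-41,-0.037,-0.0,0.0],[7,-14,-41,-0.037,-0.0,0.0],[7,-12,-42,-0.037,-0.0,0.0],[7,-11,-42,-0.037,-0.0,0.0],[7,-9,-43,-0.037,-0.0,0.0],[7,-7,-43,-0.037,-0.0,0.0],[7,-6,-43,-0.037,-0.0,0.0],[7,-4,-43,-0.037,-0.0,0.0],[7,-3,-44,-0.037,-0.0,0.0],[7,-1,-44,-0.037,-0.0,0.0],[7,1,-44,-0.037,-0.0,0.0]]
note: jaw half-turned from goal
t 2.8 pos [ 0.1893 -0.5956  0.2423] jaw deg -72.4 tilt [-0. -0.] width 0.0852 F [-0.4  0.5 -0. ] q [ 1.19  0.52 -0.04  1.6   0.02  1.02 -0.11]
  shift tool mm [  92.3 -236.1 -515.9] turn [2.664 0.    0.   ]
  rows 20 [[5,-12,-26,0.133,0.0,0.0],[5,-15,-24,0.133,0.0,0.0],[5,-18,-22,0.133,0.0,0.0],[5,-21,-19,0.133,0.0,0.0],[5,-23,-16,0.133,0.0,0.0],[5,-25,-13,0.133,0.0,0.0],[5,-27,-10,0.133,0.0,0.0],[5,-28,-6,0.133,0.0,0.0],[5,-28,-2,0.133,0.0,0.0],[5,-28,2,0.133,0.0,0.0],[5,-28,5,0.133,0.0,0.0],[5,-27,9,0.133,0.0,0.0],[5,-25,13,0.133,0.0,0.0],[5,-24,16,0.133,0.0,0.0],[5,-21,19,0.133,0.0,0.0],[5,-19,21,0.133,0.0,0.0],[5,-16,24,0.133,0.0,0.0],[5,-12,26,0.133,0.0,0.0],[5,-9,27,0.133,0.0,0.0],[5,-5,28,0.133,0.0,0.0]]
```

```bash
python3 g.py .482 -.325 .15 -1
```

```text
t 2.8 pos [ 0.1893 -0.5956  0.2423] jaw deg -72.4 tilt [-0. -0.] width 0.0852 F [-0.4  0.5 -0. ] q [ 1.19  0.52 -0.04  1.6   0.02  1.02 -0.11]
  shift tool mm [  92.3 -169.2 -360.9] turn [-1.246 -0.     0.   ]
  rows 10 [[9,-17,-36,-0.125,-0.0,0.0],[9,-12,-38,-0.125,-0.0,0.0],[9,-8,-39,-0.125,-0.0,0.0],[9,-3,-40,-0.125,-0.0,0.0],[9,2,-40,-0.125,-0.0,0.0],[9,7,-39,-0.125,-0.0,0.0],[9,12,-38,-0.125,-0.0,0.0],[9,17,-36,-0.125,-0.0,0.0],[9,21,-34,-0.125,-0.0,0.0],[9,25,-31,-0.125,-0.0,0.0]]
```

Request:
jog_arm:
  commands:
    - [9,-17,-36,-0.125,0,0]
    - [9,-12,-38,-0.125,0,0]
    - [9,-8,-39,-0.125,0,0]
    - [9,-3,-40,-0.125,0,0]
    - [9,2,-40,-0.125,0,0]
    - [9,7,-39,-0.125,0,0]
    - [9,12,-38,-0.125,0,0]
    - [9,17,-36,-0.125,0,0]
    - [9,21,-34,-0.125,0,0]
    - [9,25,-31,-0.125,0,0]
  gripper: 0

```text
clock: 3.8
position: [0.4821, -0.3141, 0.1501]
tool_rot: [0.175, 1.564, -1.372]
force: [0.1, -0.9, 0.4]
grip_width: 0.0851
```

```bash
python3 g.py .482 -.325 .12 -1
```

```text
t 3.8 pos [ 0.4821 -0.3141  0.1501] jaw deg 1.4 tilt [0.001 0.007] width 0.0851 F [ 0.1 -0.9  0.4] q [ 0.75  0.58 -0.39  1.81  0.3   0.81  0.23]
  shift tool mm [30.2 -0.4 10.7] turn [ 0.041  0.006 -0.001]
  rows 1 [[30,0,11,0.041,0.006,-0.001]]
```

Request:
jog_arm:
  commands:
    - [30,0,11,0.041,0.006,-0.001]
    - [0,0,0,0,0,0]

```text
clock: 4.0
position: [0.4867, -0.32, 0.1189]
tool_rot: [2.341, 1.568, 0.765]
force: [-1.0, 0.2, 0.2]
grip_width: 0.0855
```

```bash
python3 g.py .482 -.325 .06 -1; python3 - <<'E'
from h import *
im=grab_frame("scene")[:,:,::-1]; cv2.imwrite("pics/s1.png",cv2.resize(im[130:350,80:380],None,fx=2.6,fy=2.6,interpolation=cv2.INTER_CUBIC))
im=grab_frame("top")[:,:,::-1]; cv2.imwrite("pics/t1.png",cv2.resize(im[100:260,260:460],None,fx=3.5,fy=3.5,interpolation=cv2.INTER_CUBIC))
E
```

```text
t 4.0 pos [ 0.4867 -0.32    0.1189] jaw deg -0.3 tilt [ 0.002 -0.002] width 0.0855 F [-1.   0.2  0.2] q [ 0.74  0.63 -0.37  1.8   0.31  0.76  0.21]
  shift tool mm [58.9 -4.8  5.1] turn [ 0.012 -0.002 -0.002]
  rows 2 [[29,-2,3,0.006,-0.001,-0.001],[29,-2,3,0.006,-0.001,-0.001]]
```

View pics/s1.png

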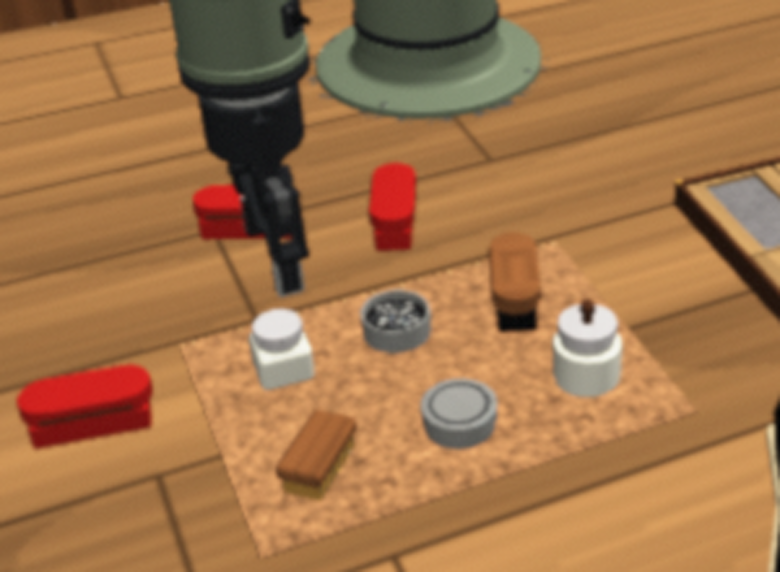

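View pics/t1.png

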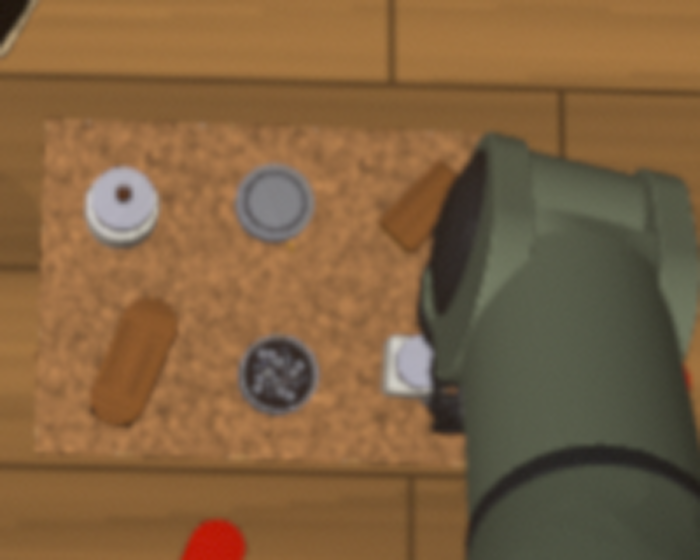

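```bash
python3 - <<'E'
from h import *
for z in(.10,.108,.115,.12,.125,.13): print(z,np.round((proj("scene",[[.531,-.331,z],[.531,-.309,z],[.543,-.331,z]])-[80,130])*2.6,0).tolist())
E
```

```text
0.1 [[279.0, 316.0], [306.0, 308.0], [284.0, 324.0]]
0.108 [[278.0, 308.0], [305.0, 300.0], [282.0, 316.0]]
0.115 [[277.0, 301.0], [304.0, 293.0], [281.0, 309.0]]
0.12 [[276.0, 296.0], [303.0, 288.0], [281.0, 304.0]]
0.125 [[276.0, 291.0], [303.0, 283.0], [280.0, 299.0]]
0.13 [[275.0, 286.0], [302.0, 278.0], [279.0, 294.0]]
```

Request:
jog_arm:
  commands:
    - [20,-5,5,0.012,-0.002,-0.002]
    - [10,0,0,0,0,0]

```text
clock: 4.3
position: [0.4842, -0.3261, 0.0955]
tool_rot: [1.079, 1.561, -0.508]
force: [-0.6, -0.3, -0.1]
grip_width: 0.0852
```

```bash
python3 g.py .482 -.325 .03 -1
```

```text
t 4.3 pos [ 0.4842 -0.3261  0.0955] jaw deg -0.9 tilt [0.008 0.004] width 0.0852 F [-0.6 -0.3 -0.1] q [ 0.74  0.66 -0.35  1.82  0.33  0.71  0.19]
  shift tool mm [65.5 -2.7 -1.3] turn [ 0.001  0.004 -0.008]
  rows 2 [[33,-1,-1,0.0,0.002,-0.004],[33,-1,-1,0.0,0.002,-0.004]]
```

Request:
jog_arm:
  commands:
    - [37,-2,-1,0,0.004,-0.008]
    - [37,0,0,0,0,0]
    - [0,0,0,0,0,0]

```text
clock: 4.6
position: [0.4835, -0.3271, 0.0231]
tool_rot: [0.894, 1.565, -0.694]
force: [-0.9, -0.0, 0.8]
grip_width: 0.0855
```

```bash
python3 g.py .482 -.325 .022 -1;python3 - <<'E'
from h import *
im=grab_frame("scene")[:,:,::-1]; cv2.imwrite("pics/s2.png",cv2.resize(im[180:330,120:320],None,fx=4,fy=4,interpolation=cv2.INTER_CUBIC))
E
```

```text
t 4.6 pos [ 0.4835 -0.3271  0.0231] jaw deg -1.0 tilt [0.004 0.003] width 0.0855 F [-0.9 -0.   0.8] q [ 0.7   0.78 -0.3   1.84  0.39  0.58  0.14]
  shift tool mm [ 1.1 -1.6 -2.1] turn [-0.     0.003 -0.004]
  rows 1 [[1,-2,-2,-0.0,0.003,-0.004]]
```

View pics/s2.png

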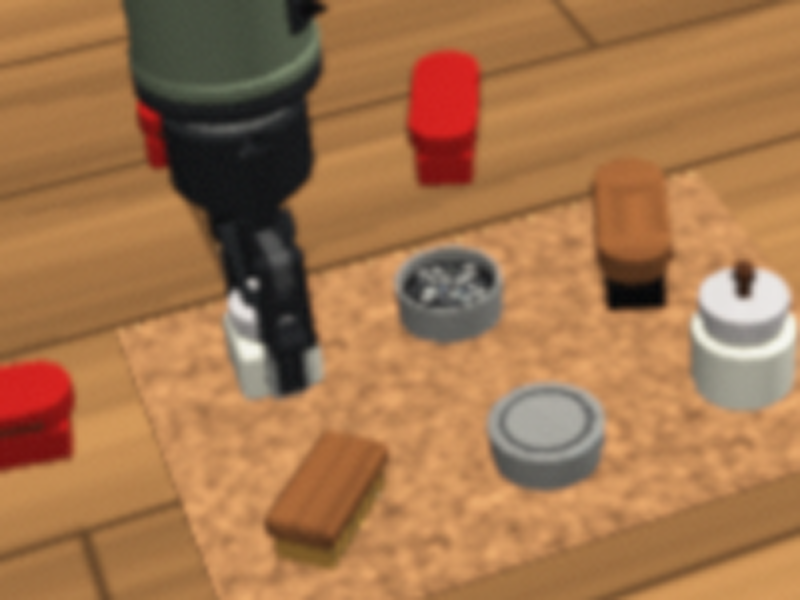

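Request:
jog_arm:
  commands:
    - [0,-1,-2,0,0,0]
    - [0,0,0,0,0,0]
    - [0,0,0,0,0,0]
    - [0,0,0,0,0,0]
    - [0,0,0,0,0,0]
    - [0,0,0,0,0,0]
    - [0,0,0,0,0,0]
    - [0,0,0,0,0,0]
  gripper: 255
  newtons: 45

```text
clock: 5.45
position: [0.4863, -0.3278, 0.0336]
tool_rot: [0.961, 1.554, -0.629]
force: [-0.0, 0.6, -2.1]
grip_width: 0.0454
```

```bash
python3 g.py .482 -.325 .022 -1;python3 - <<'E'
from h import *
im=grab_frame("scene")[:,:,::-1]; cv2.imwrite("pics/s3.png",cv2.resize(im[220:310,150:250],None,fx=6,fy=6,interpolation=cv2.INTER_CUBIC))
for z in(.005,.01,.015,.02,.025): print(z,np.round((proj("scene",[[.505,-.336,z],[.505,-.314,z],[.505,-.325,z]])-[150,220])*6,0).tolist())
E
```

```text
t 5.45 pos [ 0.4863 -0.3278  0.0336] jaw deg -1.1 tilt [0.014 0.01 ] width 0.0454 F [-0.   0.6 -2.1] q [ 0.7   0.76 -0.3   1.84  0.38  0.59  0.14]
  shift tool mm [11.5 -4.5 -2.8] turn [-0.001  0.01  -0.014]
  rows 1 [[12,-4,-3,-0.001,0.01,-0.014]]
0.005 [[221.0, 357.0], [279.0, 339.0], [250.0, 348.0]]
0.01 [[219.0, 346.0], [277.0, 329.0], [248.0, 338.0]]
0.015 [[218.0, 336.0], [276.0, 319.0], [247.0, 327.0]]
0.02 [[216.0, 326.0], [274.0, 308.0], [245.0, 317.0]]
0.025 [[215.0, 315.0], [273.0, 298.0], [244.0, 306.0]]
```

View pics/s3.png

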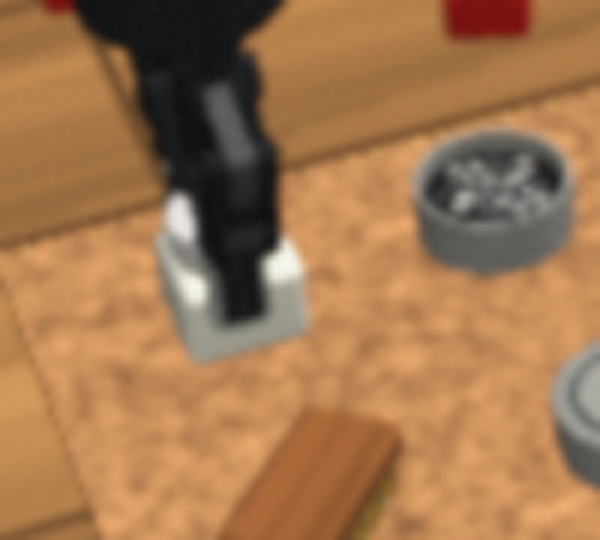

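Request:
jog_arm:
  commands:
    - [-20,0,0,0,0.01,-0.014]
    - [-40,0,0,0,0,0]
    - [-45,0,0,0,0,0]
    - [-40,0,0,0,0,0]
    - [0,0,0,0,0,0]

```text
clock: 6.0
position: [0.4854, -0.3265, 0.182]
tool_rot: [-2.293, 1.565, 2.402]
force: [0.2, -0.9, -2.1]
grip_width: 0.045
```

```bash
python3 g.py .4795 .2647 .16 -3.1;python3 - <<'E'
from h import *
im=grab_frame("scene")[:,:,::-1]; cv2.imwrite("pics/s4.png",cv2.resize(im[150:310,120:320],None,fx=4,fy=4,interpolation=cv2.INTER_CUBIC))
E
```

```text
t 6.0 pos [ 0.4854 -0.3265  0.182 ] jaw deg -1.0 tilt [-0.004 -0.004] width 0.045 F [ 0.2 -0.9 -2.1] q [ 0.77  0.56 -0.4   1.75  0.26  0.9   0.24]
  shift tool mm [  24.3  -16.2 -591. ] turn [ 0.036 -0.004  0.004]
  rows 14 [[2,-1,-42,0.003,-0.0,0.0],[2,-1,-42,0.003,-0.0,0.0],[2,-1,-42,0.003,-0.0,0.0],[2,-1,-42,0.003,-0.0,0.0],[2,-2,-42,0.003,-0.0,0.0],[2,-2,-42,0.003,-0.0,0.0],[2,-2,-42,0.003,-0.0,0.0],[2,-2,-42,0.003,-0.0,0.0],[2,-2,-42,0.003,-0.0,0.0],[2,-2,-42,0.003,-0.0,0.0],[2,-2,-42,0.003,-0.0,0.0],[2,-2,-42,0.003,-0.0,0.0],[2,-2,-42,0.003,-0.0,0.0],[2,-3,-42,0.003,-0.0,0.0]]
```

View pics/s4.png

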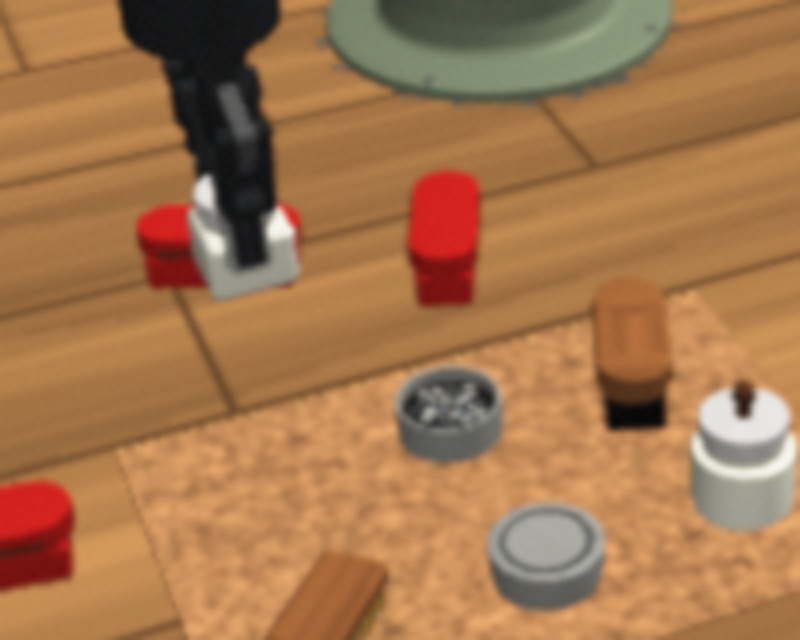

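Request:
jog_arm:
  commands:
    - [2,-1,-42,0.003,0,0]
    - [2,-1,-42,0.003,0,0]
    - [2,-1,-42,0.003,0,0]
    - [2,-1,-42,0.003,0,0]
    - [2,-1,-42,0.003,0,0]
    - [2,-1,-42,0.003,0,0]
    - [2,-1,-42,0.003,0,0]
    - [2,-1,-42,0.003,0,0]
    - [2,-1,-42,0.003,0,0]
    - [2,-1,-42,0.003,0,0]
    - [2,-1,-42,0.003,0,0]
    - [2,-1,-42,0.003,0,0]
    - [2,-1,-42,0.003,0,0]
    - [2,-1,-42,0.003,0,0]
    - [0,0,0,0,0,0]

```text
clock: 7.55
position: [0.4839, 0.2829, 0.1362]
tool_rot: [-1.676, 1.543, 2.97]
force: [-1.1, -0.8, -1.9]
grip_width: 0.0448
```

```bash
python3 g.py .4795 .2647 .1 -3.1
```

```text
t 7.55 pos [0.4839 0.2829 0.1362] jaw deg -3.8 tilt [-0.028 -0.003] width 0.0448 F [-1.1 -0.8 -1.9] q [-0.31  0.6  -0.44  1.83  0.31  0.8  -0.97]
  shift tool mm [36.3 -2.1 18.5] turn [-0.012 -0.003  0.028]
  rows 1 [[36,-2,19,-0.012,-0.003,0.028]]
```

Request:
jog_arm:
  commands:
    - [20,-2,19,-0.012,-0.003,0.028]
    - [20,0,0,0,0,0]
    - [0,0,0,0,0,0]
    - [0,0,0,0,0,0]

```text
clock: 7.95
position: [0.4771, 0.2649, 0.091]
tool_rot: [-1.18, 1.565, -2.799]
force: [-0.1, 0.8, -0.6]
grip_width: 0.0449
```

```bash
python3 g.py .4795 .2637 .052 -3.1;python3 - <<'E'
from h import *
im=grab_frame("scene")[:,:,::-1]; cv2.imwrite("pics/s5.png",cv2.resize(im[110:270,320:520],None,fx=4,fy=4,interpolation=cv2.INTER_CUBIC))
im=grab_frame("top")[:,:,::-1]; cv2.imwrite("pics/t5.png",cv2.resize(im[110:250,100:260],None,fx=4,fy=4,interpolation=cv2.INTER_CUBIC))
E
```

```text
t 7.95 pos [0.4771 0.2649 0.091 ] jaw deg -2.8 tilt [-0.005  0.002] width 0.0449 F [-0.1  0.8 -0.6] q [-0.33  0.64 -0.4   1.91  0.38  0.68 -1.  ]
  shift tool mm [39.   2.7  1. ] turn [0.005 0.002 0.005]
  rows 1 [[39,3,1,0.005,0.002,0.005]]
```

View pics/s5.png

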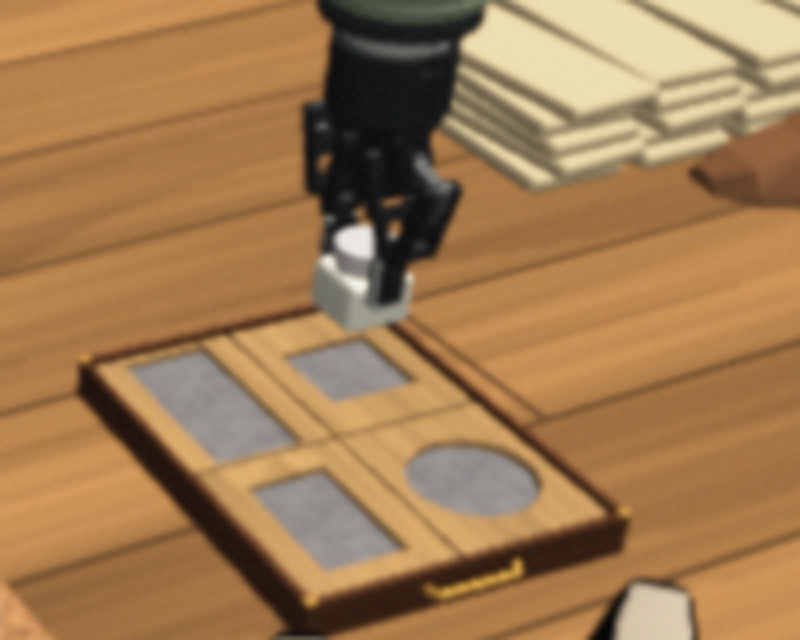

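View pics/t5.png

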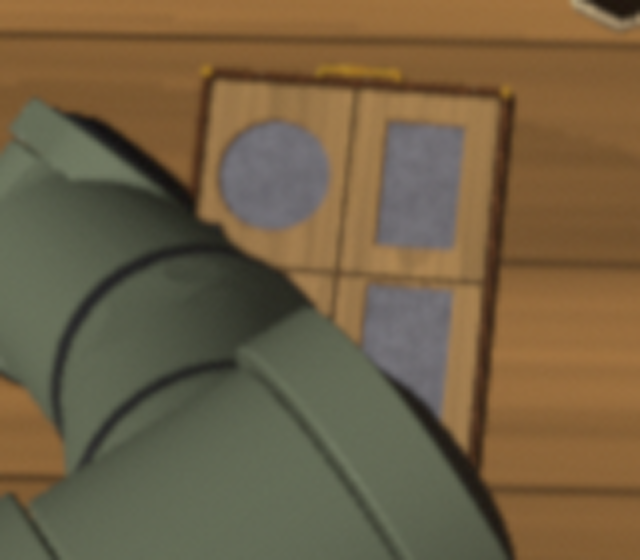

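```bash
python3 - <<'E'
from h import *
c=np.array([.477,.265]);a=np.radians(-3)
u=np.array([np.cos(a),np.sin(a)]);v=np.array([-u[1],u[0]])
for s,t in((1,-1),(-1,-1),(1,1)): print((proj("scene",[[*(c+.023*s*u+.023*t*v),z] for z in(.0604,.0944)])-[320,110])*4)
E
```

```text
[[341.52880534 340.64958835]
 [348.14121589 294.0931498 ]]
[[301.80446102 305.89617634]
 [307.67146178 260.08832901]]
[[404.07969877 325.40542054]
 [411.56604809 279.06962199]]
```

Request:
jog_arm:
  commands:
    - [20,3,1,0.005,0.002,0.005]
    - [15,0,0,0,0,0]
    - [0,0,0,0,0,0]

```text
clock: 8.35
position: [0.4819, 0.2645, 0.0575]
tool_rot: [2.182, 1.566, 0.556]
force: [0.7, -0.0, -0.7]
grip_width: 0.0448
```

```bash
python3 g.py .4795 .2637 .052 -3.1;python3 - <<'E'
from h import *
im=grab_frame("scene")[:,:,::-1]; cv2.imwrite("pics/s6.png",cv2.resize(im[150:250,360:460],None,fx=6,fy=6,interpolation=cv2.INTER_CUBIC))
E
```

```text
t 8.35 pos [0.4819 0.2645 0.0575] jaw deg -3.2 tilt [ 0.004 -0.003] width 0.0448 F [ 0.7 -0.  -0.7] q [-0.35  0.69 -0.37  1.92  0.41  0.6  -1.04]
  shift tool mm [ 5.5 -2.4  0.9] turn [-0.001 -0.003 -0.004]
  rows 1 [[5,-2,1,-0.001,-0.003,-0.004]]
```

View pics/s6.png

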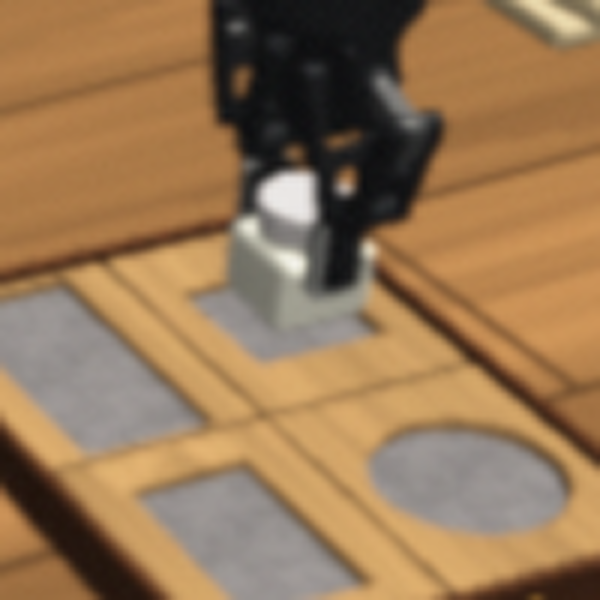

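```bash
python3 - <<'E'
from h import *
px=np.array([[280,328],[372,304],[232,283]])/6+[360,150]
for z in(.018,.024,.027,.033,.038): print(z,np.round(ray("scene",px,z)[:,:2],4).tolist())
E
```

```text
0.018 [[0.485, 0.2609], [0.4867, 0.3079], [0.4458, 0.2639]]
0.024 [[0.4922, 0.2548], [0.4939, 0.3014], [0.4534, 0.2577]]
0.027 [[0.4958, 0.2517], [0.4976, 0.2982], [0.4571, 0.2546]]
0.033 [[0.503, 0.2456], [0.5048, 0.2917], [0.4647, 0.2485]]
0.038 [[0.5091, 0.2405], [0.5108, 0.2862], [0.471, 0.2433]]
```

Request:
jog_arm:
  commands:
    - [5,-2,3,0,-0.003,-0.004]
    - [5,0,0,0,0,0]
    - [0,0,0,0,0,0]

```text
clock: 8.7
position: [0.4804, 0.2621, 0.0491]
tool_rot: [2.057, 1.569, 0.431]
force: [0.6, -0.1, -1.2]
grip_width: 0.0448
```

```bash
python3 g.py .4795 .261 .042 -3.1;python3 - <<'E'
from h import *
im=grab_frame("scene")[:,:,::-1]; cv2.imwrite("pics/s7.png",cv2.resize(im[150:250,360:460],None,fx=6,fy=6,interpolation=cv2.INTER_CUBIC))
E
```

```text
t 8.7 pos [0.4804 0.2621 0.0491] jaw deg -3.2 tilt [ 0.001 -0.001] width 0.0448 F [ 0.6 -0.1 -1.2] q [-0.35  0.7  -0.36  1.92  0.42  0.59 -1.04]
  shift tool mm [ 7.1 -0.9  1.1] turn [-0.001 -0.001 -0.001]
  rows 1 [[7,-1,1,-0.001,-0.001,-0.001]]
```

View pics/s7.png

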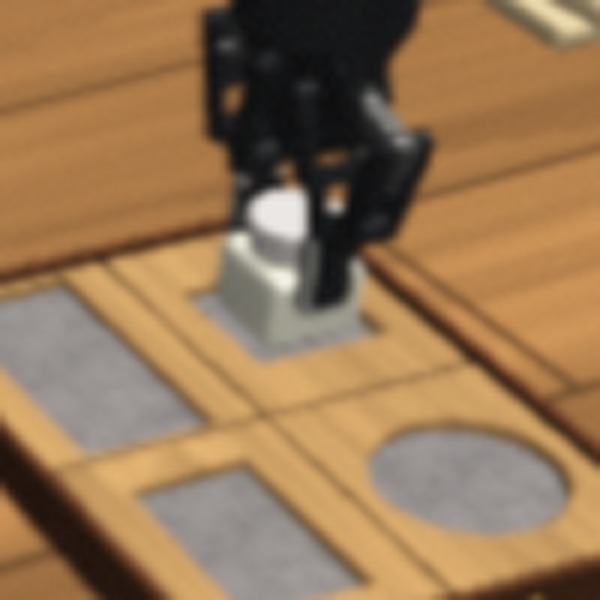

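Request:
jog_arm:
  commands:
    - [5,-1,1,0,0,0]
    - [3,0,0,0,0,0]
    - [2,0,0,0,0,0]

```text
clock: 9.05
position: [0.4803, 0.2625, 0.0443]
tool_rot: [1.91, 1.564, 0.284]
force: [-14.1, -8.3, 43.1]
grip_width: 0.0451
```

```bash
python3 g.py .4795 .261 .042 -3.1;python3 - <<'E'
from h import *
im=grab_frame("scene")[:,:,::-1]; cv2.imwrite("pics/s8.png",cv2.resize(im[150:250,360:460],None,fx=6,fy=6,interpolation=cv2.INTER_CUBIC))
E
```

```text
t 9.05 pos [0.4803 0.2625 0.0443] jaw deg -3.2 tilt [ 0.006 -0.002] width 0.0451 F [-14.1  -8.3  43.1] q [-0.36  0.71 -0.35  1.93  0.43  0.57 -1.05]
  shift tool mm [ 2.3 -0.8  1.5] turn [-0.001 -0.002 -0.006]
  rows 1 [[2,-1,2,-0.001,-0.002,-0.006]]
```

View pics/s8.png

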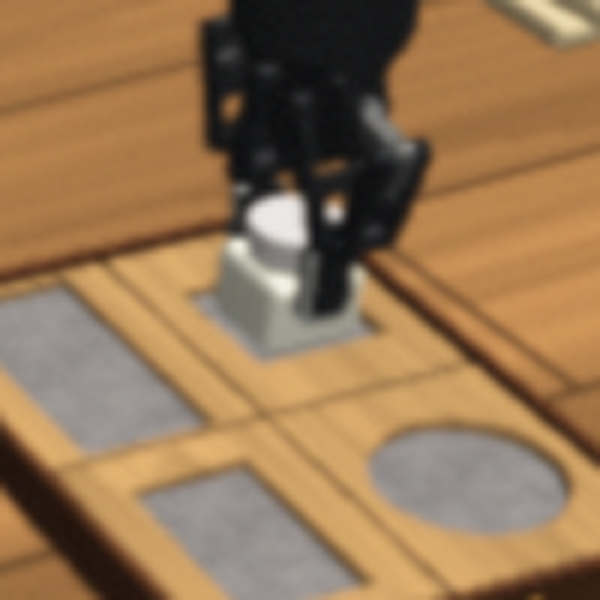

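Request:
jog_arm:
  commands:
    - [-2,0,0,0,0,0]
    - [0,0,0,0,0,0]
    - [0,0,0,0,0,0]
    - [0,0,0,0,0,0]
    - [-10,0,0,0,0,0]
    - [-40,0,0,0,0,0]
    - [-45,0,0,0,0,0]
    - [0,0,0,0,0,0]
  gripper: 60

```text
clock: 9.9
position: [0.4789, 0.2626, 0.1455]
tool_rot: [1.941, 1.566, 0.316]
force: [-0.4, 0.9, -0.5]
grip_width: 0.0656
```

```bash
python3 g.py .6095 -.2143 .15 -45;python3 - <<'E'
from h import *
im=grab_frame("scene")[:,:,::-1]; cv2.imwrite("pics/s9.png",cv2.resize(im[150:250,360:460],None,fx=6,fy=6,interpolation=cv2.INTER_CUBIC))
E
```

```text
t 9.9 pos [0.4789 0.2626 0.1455] jaw deg -3.1 tilt [ 0.005 -0.002] width 0.0656 F [-0.4  0.9 -0.5] q [-0.29  0.55 -0.44  1.88  0.33  0.77 -0.96]
  shift tool mm [ -4.6 156.3 469.1] turn [ 0.731 -0.003 -0.004]
  rows 11 [[0,14,43,0.066,-0.0,-0.0],[0,17,42,0.066,-0.0,-0.0],[0,20,40,0.066,-0.0,-0.0],[0,22,39,0.066,-0.0,-0.0],[0,25,37,0.066,-0.0,-0.0],[0,27,36,0.066,-0.0,-0.0],[0,30,34,0.066,-0.0,-0.0],[0,32,32,0.066,-0.0,-0.0],[0,34,30,0.066,-0.0,-0.0],[0,36,27,0.066,-0.0,-0.0],[0,37,25,0.066,-0.0,-0.0]]
```

View pics/s9.png

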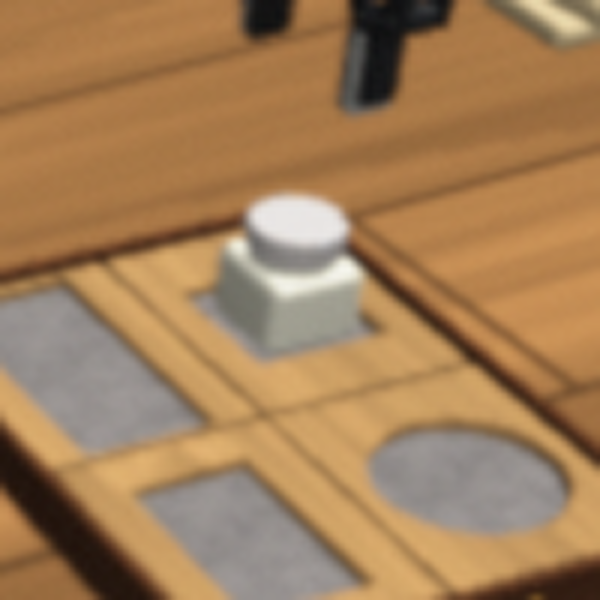

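Request:
jog_arm:
  commands:
    - [-1,14,43,0.066,0,0]
    - [-1,17,42,0.066,0,0]
    - [-1,20,40,0.066,0,0]
    - [0,22,39,0.066,0,0]
    - [0,25,37,0.066,0,0]
    - [0,27,36,0.066,0,0]
    - [0,30,34,0.066,0,0]
    - [0,32,32,0.066,0,0]
    - [0,34,30,0.066,0,0]
    - [0,36,27,0.066,0,0]
    - [0,37,25,0.066,0,0]
    - [0,0,0,0,0,0]
  gripper: 30

```text
clock: 11.15
position: [0.6048, -0.2356, 0.1407]
tool_rot: [-1.096, 1.565, 2.811]
force: [-1.4, 0.2, -0.2]
grip_width: 0.0749
```

```bash
python3 g.py .6095 -.2143 .10 -45; python3 - <<'E'
from h import *
from fit import *
r=[r for r in nets.silhouettes("top","cream_jar")][:3] if grab_frame("top") is not None else 0
for q in r: print(q["p"],q["rect"])
q=[q for q in r if q["rect"][2]<240]
if q:
    import fit as F
    m=q[0]["mask"].astype(float); h0=F.hulls; F.hulls=lambda n,c,p: h0(n,c,p,.018)
    print(F.fit("cream_jar",{"top":m},(.48,.265,-.05)))
E
```

```text
t 11.15 pos [ 0.6048 -0.2356  0.1407] jaw deg -46.2 tilt [-0.005  0.003] width 0.0749 F [-1.4  0.2 -0.2] q [ 0.42  0.68 -0.21  1.6   0.17  0.88 -0.66]
  shift tool mm [ 40.7 -11.9 -18.2] turn [-0.02   0.003  0.005]
  rows 2 [[20,-6,-9,-0.01,0.001,0.003],[20,-6,-9,-0.01,0.001,0.003]]
0.87 [150.8, 185.3, 175.7, 208.8]
(array([0.48097646, 0.26518913, 0.00860087]), np.float64(-0.90042002100105))
```

Request:
jog_arm:
  commands:
    - [10,-12,-18,-0.02,0.003,0.005]
    - [30,0,0,0,0,0]
    - [20,0,0,0,0,0]
    - [0,0,0,0,0,0]

```text
clock: 11.65
position: [0.6092, -0.2016, 0.0789]
tool_rot: [-2.299, 1.564, 1.643]
force: [0.2, -0.2, 0.5]
grip_width: 0.0754
```

```bash
python3 g.py .6095 -.2143 .024 -45; python3 - <<'E'
from h import *
im=grab_frame("scene")[:,:,::-1]; cv2.imwrite("pics/s10.png",cv2.resize(im[200:330,170:340],None,fx=4.5,fy=4.5,interpolation=cv2.INTER_CUBIC))
E
```

```text
t 11.65 pos [ 0.6092 -0.2016  0.0789] jaw deg -44.1 tilt [-0.005 -0.004] width 0.0754 F [ 0.2 -0.2  0.5] q [ 0.37  0.75 -0.21  1.66  0.2   0.76 -0.7 ]
  shift tool mm [54.8  9.3  9.1] turn [ 0.015 -0.004  0.005]
  rows 2 [[27,5,5,0.008,-0.002,0.002],[27,5,4,0.008,-0.002,0.002]]
```

View pics/s10.png

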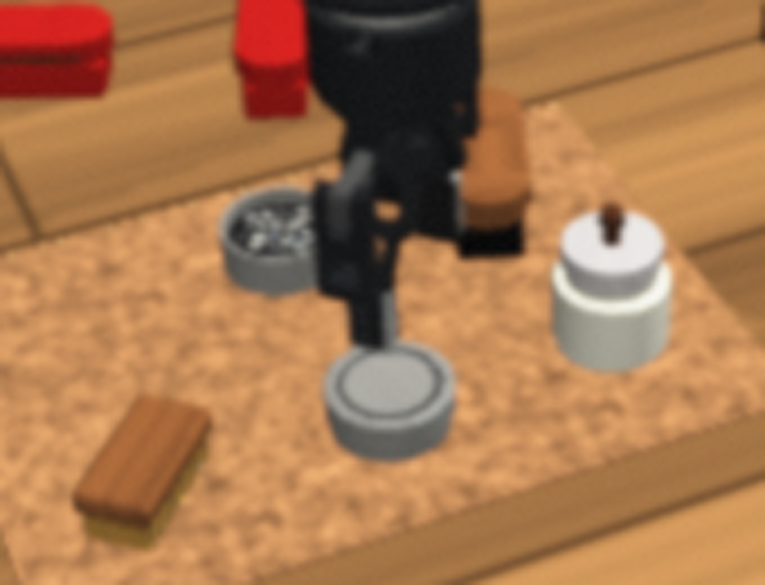

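Request:
jog_arm:
  commands:
    - [10,9,9,0.015,-0.004,0.005]
    - [0,0,0,0,0,0]
    - [0,0,0,0,0,0]

```text
clock: 12.0
position: [0.6109, -0.2154, 0.0718]
tool_rot: [1.945, 1.566, -0.411]
force: [-0.3, -0.2, 0.8]
grip_width: 0.0756
```

```bash
python3 g.py .6095 -.2143 .024 -45
```

```text
t 12.0 pos [ 0.6109 -0.2154  0.0718] jaw deg -45.0 tilt [ 0.004 -0.002] width 0.0756 F [-0.3 -0.2  0.8] q [ 0.38  0.76 -0.2   1.65  0.2   0.74 -0.7 ]
  shift tool mm [47.8 -2.   0.3] turn [-0.    -0.002 -0.004]
  rows 2 [[24,-1,0,-0.0,-0.001,-0.002],[24,-1,0,-0.0,-0.001,-0.002]]
```

Request:
jog_arm:
  commands:
    - [25,-2,0,0,-0.002,-0.004]
    - [17,0,0,0,0,0]
    - [4,0,0,0,0,0]
    - [0,0,0,0,0,0]

```text
clock: 12.4
position: [0.6109, -0.215, 0.0267]
tool_rot: [1.907, 1.567, -0.45]
force: [-0.3, -0.6, -0.2]
grip_width: 0.0755
```

```bash
python3 g.py .6095 -.2143 .024 -45; python3 - <<'E'
from h import *
im=grab_frame("scene")[:,:,::-1]; cv2.imwrite("pics/s11.png",cv2.resize(im[220:320,190:320],None,fx=6,fy=6,interpolation=cv2.INTER_CUBIC))
E
```

```text
t 12.4 pos [ 0.6109 -0.215   0.0267] jaw deg -45.1 tilt [ 0.003 -0.001] width 0.0755 F [-0.3 -0.6 -0.2] q [ 0.37  0.83 -0.18  1.66  0.22  0.67 -0.72]
  shift tool mm [ 2.7 -1.6  0.5] turn [-0.001 -0.001 -0.003]
  rows 1 [[3,-2,0,-0.001,-0.001,-0.003]]
```

View pics/s11.png

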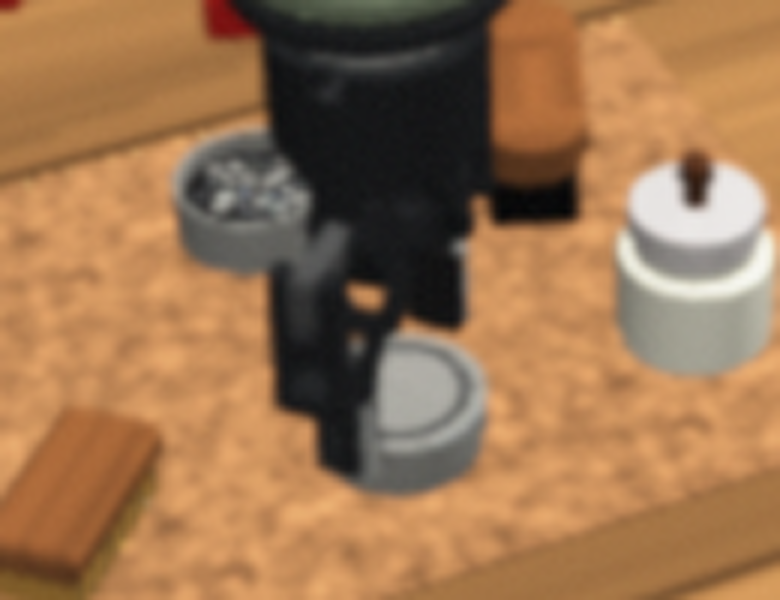

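Request:
jog_arm:
  commands:
    - [3,-2,0,0,-0.001,-0.003]
    - [0,0,0,0,0,0]
    - [0,0,0,0,0,0]
  gripper: 255
  newtons: 45

```text
clock: 12.75
position: [0.6106, -0.214, 0.0261]
tool_rot: [2.039, 1.568, -0.319]
force: [-0.9, 0.0, -1.8]
grip_width: 0.0594
```

```bash
python3 g.py .6095 -.2143 .024 -45
```

```text
t 12.75 pos [ 0.6106 -0.214   0.0261] jaw deg -45.1 tilt [ 0.003 -0.001] width 0.0594 F [-0.9  0.  -1.8] q [ 0.37  0.83 -0.18  1.66  0.22  0.67 -0.72]
  shift tool mm [ 2.1 -0.6  1. ] turn [-0.002 -0.001 -0.003]
  rows 1 [[2,-1,1,-0.002,-0.001,-0.003]]
```

Request:
jog_arm:
  commands:
    - [0,0,0,0,0,0]
    - [0,0,0,0,0,0]
    - [-10,0,0,0,0,0]
    - [-30,0,0,0,0,0]
    - [-40,0,0,0,0,0]
    - [-40,0,0,0,0,0]
    - [0,0,0,0,0,0]

```text
clock: 13.45
position: [0.6098, -0.2134, 0.1525]
tool_rot: [2.23, 1.569, -0.127]
force: [1.1, -0.2, -1.2]
grip_width: 0.0594
```

```bash
python3 g.py .6115 .2577 .15 -45; python3 - <<'E'
from h import *
im=grab_frame("scene")[:,:,::-1]; cv2.imwrite("pics/s12.png",cv2.resize(im[170:320,160:320],None,fx=4.8,fy=4,interpolation=cv2.INTER_CUBIC))
E
```

```text
t 13.45 pos [ 0.6098 -0.2134  0.1525] jaw deg -45.1 tilt [ 0.002 -0.001] width 0.0594 F [ 1.1 -0.2 -1.2] q [ 0.39  0.66 -0.22  1.61  0.17  0.89 -0.68]
  shift tool mm [   2.4 -332.2 -333.9] turn [-0.001 -0.001 -0.002]
  rows 11 [[0,-30,-30,-0.0,-0.0,-0.0],[0,-30,-30,-0.0,-0.0,-0.0],[0,-30,-30,-0.0,-0.0,-0.0],[0,-30,-30,-0.0,-0.0,-0.0],[0,-30,-30,-0.0,-0.0,-0.0],[0,-30,-30,-0.0,-0.0,-0.0],[0,-30,-30,-0.0,-0.0,-0.0],[0,-30,-30,-0.0,-0.0,-0.0],[0,-30,-30,-0.0,-0.0,-0.0],[0,-30,-30,-0.0,-0.0,-0.0],[0,-30,-30,-0.0,-0.0,-0.0]]
```

View pics/s12.png

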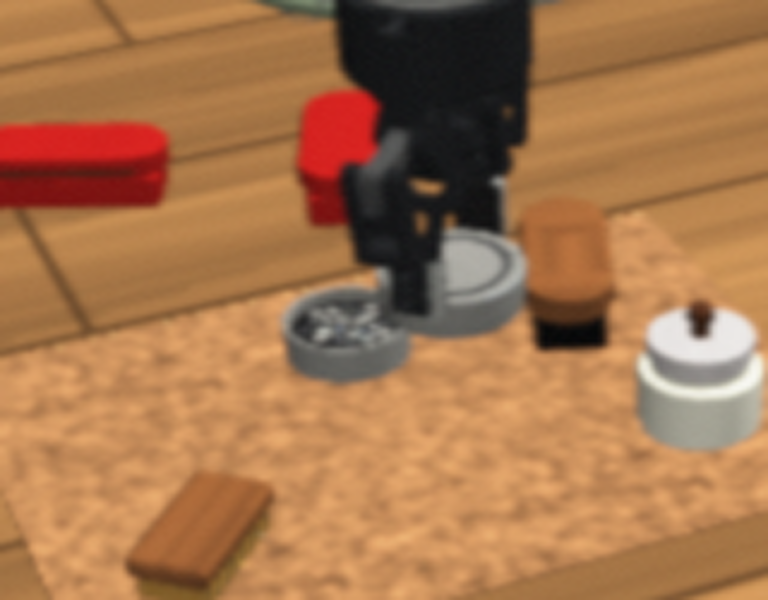

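Request:
jog_arm:
  commands:
    - [-3,-30,-30,0,0,0]
    - [-3,-30,-30,0,0,0]
    - [-2,-30,-30,0,0,0]
    - [-1,-30,-30,0,0,0]
    - [0,-30,-30,0,0,0]
    - [0,-30,-30,0,0,0]
    - [0,-30,-30,0,0,0]
    - [0,-30,-30,0,0,0]
    - [0,-30,-30,0,0,0]
    - [0,-30,-30,0,0,0]
    - [0,-27,-27,0,0,0]
    - [0,0,0,0,0,0]
    - [0,0,0,0,0,0]

```text
clock: 14.8
position: [0.6031, 0.2653, 0.1492]
tool_rot: [-0.554, 1.556, -2.913]
force: [-0.3, -1.8, -1.4]
grip_width: 0.0592
```

```bash
python3 g.py .6115 .2577 .09 -45
```

```text
t 14.8 pos [0.6031 0.2653 0.1492] jaw deg -45.2 tilt [-0.008  0.013] width 0.0592 F [-0.3 -1.8 -1.4] q [-0.36  0.69 -0.23  1.56  0.18  0.93 -1.43]
  shift tool mm [59.1 11.8 -1.4] turn [-0.004  0.013  0.008]
  rows 2 [[30,6,-1,-0.002,0.006,0.004],[30,6,0,-0.002,0.006,0.004]]
```

Request:
jog_arm:
  commands:
    - [20,11,-1,-0.004,0.013,0.008]
    - [35,0,0,0,0,0]
    - [20,0,0,0,0,0]
    - [0,0,0,0,0,0]
    - [0,0,0,0,0,0]

```text
clock: 15.3
position: [0.6115, 0.2535, 0.071]
tool_rot: [0.582, 1.569, -1.777]
force: [-0.6, 0.1, -0.7]
grip_width: 0.0593
```

```bash
python3 g.py .6115 .2577 .043 -45; python3 - <<'E'
from h import *
im=grab_frame("scene")[:,:,::-1]; cv2.imwrite("pics/s13.png",cv2.resize(im[150:280,350:490],None,fx=5,fy=4.6,interpolation=cv2.INTER_CUBIC))
E
```

```text
t 15.3 pos [0.6115 0.2535 0.071 ] jaw deg -45.2 tilt [0.001 0.002] width 0.0593 F [-0.6  0.1 -0.7] q [-0.35  0.79 -0.21  1.6   0.21  0.78 -1.44]
  shift tool mm [28. -3. -3.] turn [-0.003  0.002 -0.001]
  rows 1 [[28,-3,-3,-0.003,0.002,-0.001]]
```

View pics/s13.png

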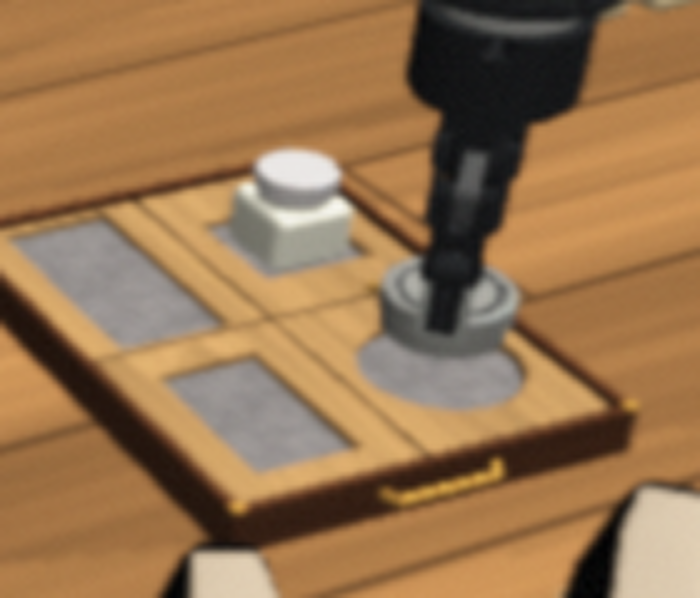

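Request:
jog_arm:
  commands:
    - [14,-3,-3,-0.003,0.002,0]
    - [8,0,0,0,0,0]
    - [0,0,0,0,0,0]
    - [0,0,0,0,0,0]

```text
clock: 15.75
position: [0.6128, 0.2582, 0.0498]
tool_rot: [2.592, 1.566, 0.236]
force: [-0.6, 0.2, -0.8]
grip_width: 0.0593
```

```bash
python3 g.py .6115 .2577 .041 -45; python3 - <<'E'
from h import *
im=grab_frame("scene")[:,:,::-1]; cv2.imwrite("pics/s14.png",cv2.resize(im[180:280,380:480],None,fx=6,fy=6,interpolation=cv2.INTER_CUBIC))
E
```

```text
t 15.75 pos [0.6128 0.2582 0.0498] jaw deg -45.0 tilt [ 0.002 -0.004] width 0.0593 F [-0.6  0.2 -0.8] q [-0.36  0.82 -0.2   1.6   0.22  0.74 -1.45]
  shift tool mm [ 8.8 -0.5  1.3] turn [ 0.    -0.004 -0.002]
  rows 1 [[9,-1,1,0.0,-0.004,-0.002]]
```

View pics/s14.png

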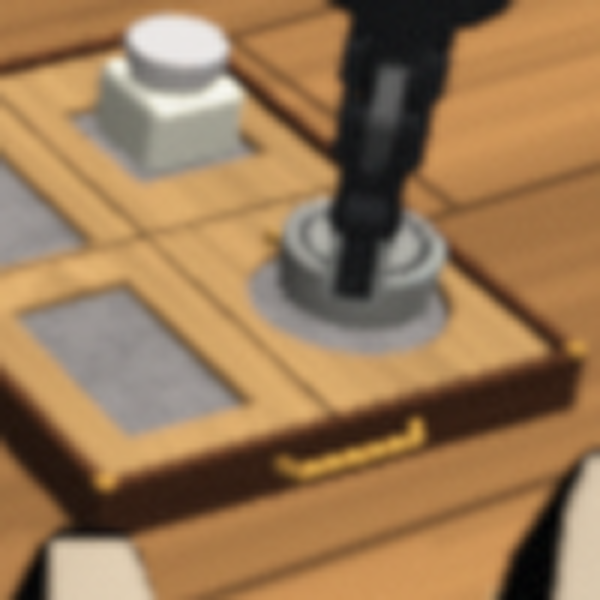

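Request:
jog_arm:
  commands:
    - [4,0,0,0,-0.004,-0.002]
    - [3,0,0,0,0,0]
    - [1,0,0,0,0,0]
    - [0,0,0,0,0,0]

```text
clock: 16.2
position: [0.6131, 0.2583, 0.0419]
tool_rot: [2.084, 1.57, -0.272]
force: [0.2, 0.2, -0.9]
grip_width: 0.0593
```

```bash
python3 g.py .6135 .2580 .041 -45; python3 - <<'E'
from h import *
im=grab_frame("scene")[:,:,::-1]; cv2.imwrite("pics/s15.png",cv2.resize(im[180:280,380:480],None,fx=6,fy=6,interpolation=cv2.INTER_CUBIC))
E
```

```text
t 16.2 pos [0.6131 0.2583 0.0419] jaw deg -45.0 tilt [ 0. -0.] width 0.0593 F [ 0.2  0.2 -0.9] q [-0.36  0.83 -0.2   1.6   0.22  0.73 -1.45]
  shift tool mm [ 0.9  0.5 -0. ] turn [-0. -0. -0.]
  rows 1 [[1,0,0,-0.0,-0.0,-0.0]]
```

View pics/s15.png

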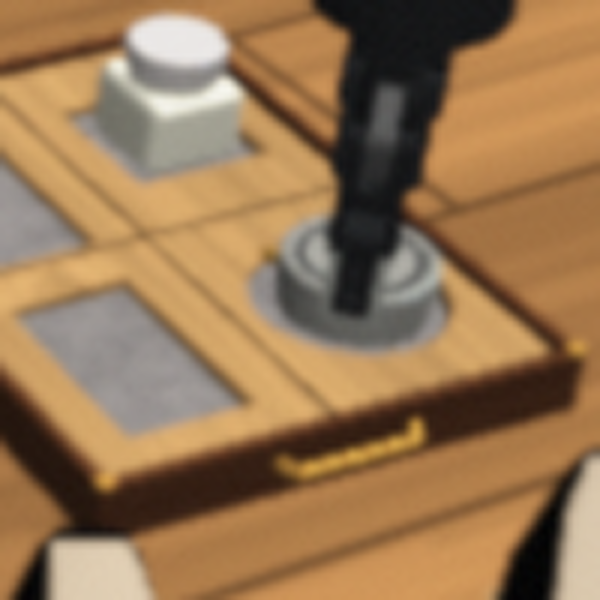

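Request:
jog_arm:
  commands:
    - [1,0,0,0,0,0]
    - [1,0,0,0,0,0]

```text
clock: 16.45
position: [0.6133, 0.2584, 0.0402]
tool_rot: [2.323, 1.57, -0.033]
force: [-4.8, -2.3, 15.8]
grip_width: 0.0594
```

Request:
jog_arm:
  commands:
    - [0,0,0,0,0,0]
    - [0,0,0,0,0,0]
    - [0,0,0,0,0,0]
    - [-10,0,0,0,0,0]
    - [-40,0,0,0,0,0]
    - [-45,0,0,0,0,0]
    - [0,0,0,0,0,0]
  gripper: 30

```text
clock: 17.15
position: [0.6129, 0.2585, 0.1396]
tool_rot: [0.188, 1.571, -2.168]
force: [1.7, -0.3, -0.0]
grip_width: 0.0751
```

```bash
python3 g.py .4786 -.1046 .15 -112; python3 g.py .4786 -.1046 .15 68; python3 - <<'E'
from h import *
im=grab_frame("scene")[:,:,::-1]; cv2.imwrite("pics/s16.png",cv2.resize(im[180:280,380:480],None,fx=6,fy=6,interpolation=cv2.INTER_CUBIC))
E
```

```text
t 17.15 pos [0.6129 0.2585 0.1396] jaw deg -45.0 tilt [0. 0.] width 0.0751 F [ 1.7 -0.3 -0. ] q [-0.34  0.7  -0.23  1.56  0.19  0.9  -1.42]
  shift tool mm [-10.3 161.7 351.7] turn [ 1.17  0.   -0.  ]
  rows 9 [[-1,18,39,0.13,0.0,-0.0],[-1,23,36,0.13,0.0,-0.0],[-1,27,33,0.13,0.0,-0.0],[-1,31,29,0.13,0.0,-0.0],[-1,35,25,0.13,0.0,-0.0],[-1,38,20,0.13,0.0,-0.0],[-1,40,15,0.13,0.0,-0.0],[-1,42,10,0.13,0.0,-0.0],[-1,43,4,0.13,0.0,-0.0]]
note: jaw half-turned from goal
t 17.15 pos [0.6129 0.2585 0.1396] jaw deg -45.0 tilt [0. 0.] width 0.0751 F [ 1.7 -0.3 -0. ] q [-0.34  0.7  -0.23  1.56  0.19  0.9  -1.42]
  shift tool mm [-10.3 161.7 351.7] turn [-1.972  0.     0.   ]
  rows 15 [[-1,11,23,-0.131,0.0,0.0],[-1,8,25,-0.131,0.0,0.0],[-1,4,25,-0.131,0.0,0.0],[-1,1,26,-0.131,0.0,0.0],[-1,-2,26,-0.131,0.0,0.0],[-1,-6,25,-0.131,0.0,0.0],[-1,-9,24,-0.131,0.0,0.0],[-1,-12,23,-0.131,0.0,0.0],[-1,-15,21,-0.131,0.0,0.0],[-1,-18,19,-0.131,0.0,0.0],[-1,-20,16,-0.131,0.0,0.0],[-1,-22,14,-0.131,0.0,0.0],[-1,-24,11,-0.131,0.0,0.0],[-1,-25,7,-0.131,0.0,0.0],[-1,-25,4,-0.131,0.0,0.0]]
```

View pics/s16.png

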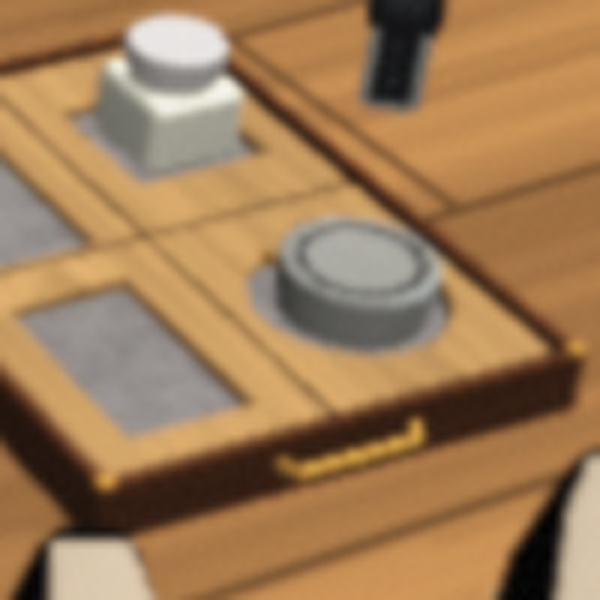

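Request:
jog_arm:
  commands:
    - [-1,11,23,-0.131,0,0]
    - [-1,8,25,-0.131,0,0]
    - [-1,4,25,-0.131,0,0]
    - [-1,1,26,-0.131,0,0]
    - [-1,-2,26,-0.131,0,0]
    - [-1,-6,25,-0.131,0,0]
    - [-1,-9,24,-0.131,0,0]
    - [-1,-12,23,-0.131,0,0]
    - [-1,-15,21,-0.131,0,0]
    - [-1,-18,19,-0.131,0,0]
    - [-1,-20,16,-0.131,0,0]
    - [-1,-22,14,-0.131,0,0]
    - [-1,-24,11,-0.131,0,0]
    - [-1,-25,7,-0.131,0,0]
    - [-1,-25,4,-0.131,0,0]
    - [0,0,0,0,0,0]

```text
clock: 18.8
position: [0.4787, -0.1239, 0.148]
tool_rot: [-2.708, 1.558, -3.012]
force: [0.6, 1.1, -0.2]
grip_width: 0.0756
```

```bash
python3 g.py .4786 -.1046 .09 68.2
```

```text
t 18.8 pos [ 0.4787 -0.1239  0.148 ] jaw deg 72.6 tilt [-0.005 -0.011] width 0.0756 F [ 0.6  1.1 -0.2] q [ 0.71  0.56 -0.77  1.99  0.53  0.82  0.9 ]
  shift tool mm [57.9 18.7 -5.3] turn [ 0.076 -0.011  0.006]
  rows 2 [[29,9,-3,0.038,-0.005,0.003],[29,9,-3,0.038,-0.005,0.003]]
```

Request:
jog_arm:
  commands:
    - [20,18,-5,0.076,-0.011,0.006]
    - [20,0,0,0,0,0]
    - [10,0,0,0,0,0]
    - [0,0,0,0,0,0]

```text
clock: 19.2
position: [0.4788, -0.1043, 0.0959]
tool_rot: [1.784, 1.569, 1.394]
force: [-0.3, 0.5, -0.2]
grip_width: 0.0756
```

```bash
python3 g.py .4786 -.1046 .035 68.2
```

```text
t 19.2 pos [ 0.4788 -0.1043  0.0959] jaw deg 67.7 tilt [ 0.002 -0.   ] width 0.0756 F [-0.3  0.5 -0.2] q [ 0.61  0.62 -0.69  2.04  0.62  0.69  0.7 ]
  shift tool mm [60.9 -0.4 -0.1] turn [-0.009 -0.    -0.002]
  rows 2 [[30,0,0,-0.005,-0.0,-0.001],[30,0,0,-0.005,-0.0,-0.001]]
```

Request:
jog_arm:
  commands:
    - [30,0,0,-0.009,0,0]
    - [25,0,0,0,0,0]
    - [4,0,0,0,0,0]
    - [0,0,0,0,0,0]

```text
clock: 19.6
position: [0.4808, -0.1035, 0.0377]
tool_rot: [0.851, 1.568, 0.469]
force: [-0.8, -0.5, 0.5]
grip_width: 0.0752
```

```bash
python3 g.py .4786 -.1046 .035 68.2; python3 - <<'E'
from h import *
im=grab_frame("scene")[:,:,::-1]; cv2.imwrite("pics/s17.png",cv2.resize(im[170:290,210:350],None,fx=5,fy=5,interpolation=cv2.INTER_CUBIC))
E
```

```text
t 19.6 pos [ 0.4808 -0.1035  0.0377] jaw deg 68.1 tilt [0.002 0.002] width 0.0752 F [-0.8 -0.5  0.5] q [ 0.54  0.72 -0.59  2.06  0.73  0.58  0.61]
  shift tool mm [ 2.7 -1.9 -1.7] turn [-0.001  0.002 -0.002]
  rows 1 [[3,-2,-2,-0.001,0.002,-0.002]]
```

View pics/s17.png

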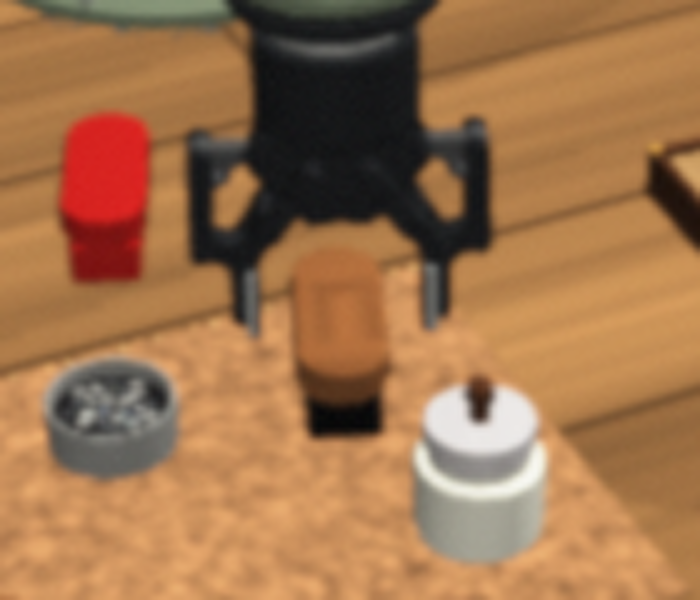

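Request:
jog_arm:
  commands:
    - [3,-2,-2,0,0,0]
    - [0,0,0,0,0,0]
    - [0,0,0,0,0,0]
    - [0,0,0,0,0,0]
    - [0,0,0,0,0,0]
  gripper: 255
  newtons: 45

```text
clock: 20.15
position: [0.4797, -0.1056, 0.0383]
tool_rot: [0.369, 1.563, -0.014]
force: [-0.0, 0.9, -0.5]
grip_width: 0.0431
```

```bash
python3 g.py .4786 -.1046 .035 68.2
```

```text
t 20.15 pos [ 0.4797 -0.1056  0.0383] jaw deg 68.1 tilt [0.003 0.007] width 0.0431 F [-0.   0.9 -0.5] q [ 0.54  0.71 -0.59  2.07  0.74  0.57  0.61]
  shift tool mm [ 3.3  0.5 -1.4] turn [-0.002  0.007 -0.003]
  rows 1 [[3,0,-1,-0.002,0.007,-0.003]]
```

Request:
jog_arm:
  commands:
    - [0,0,0,0,0,0]
    - [-10,0,0,0,0.007,-0.003]
    - [-30,0,0,0,0,0]
    - [-40,0,0,0,0,0]
    - [-40,0,0,0,0,0]
    - [0,0,0,0,0,0]

```text
clock: 20.75
position: [0.4789, -0.1046, 0.1618]
tool_rot: [3.123, 1.567, 2.742]
force: [-1.3, -0.7, -1.6]
grip_width: 0.0429
```

```bash
python3 g.py .4743 .1627 .15 86.9; python3 - <<'E'
from h import *
im=grab_frame("scene")[:,:,::-1]; cv2.imwrite("pics/s18.png",cv2.resize(im[120:290,210:370],None,fx=4,fy=3.5,interpolation=cv2.INTER_CUBIC))
E
```

```text
t 20.75 pos [ 0.4789 -0.1046  0.1618] jaw deg 68.2 tilt [ 0.    -0.004] width 0.0429 F [-1.3 -0.7 -1.6] q [ 0.68  0.53 -0.78  1.99  0.5   0.83  0.81]
  shift tool mm [  12.3  246.4 -103.7] turn [-0.327 -0.004 -0.001]
  rows 6 [[2,41,-17,-0.055,-0.001,-0.0],[2,42,-15,-0.055,-0.001,-0.0],[2,43,-13,-0.055,-0.001,-0.0],[2,43,-10,-0.055,-0.001,-0.0],[2,44,-8,-0.055,-0.001,-0.0],[2,44,-6,-0.055,-0.001,-0.0]]
```

View pics/s18.png

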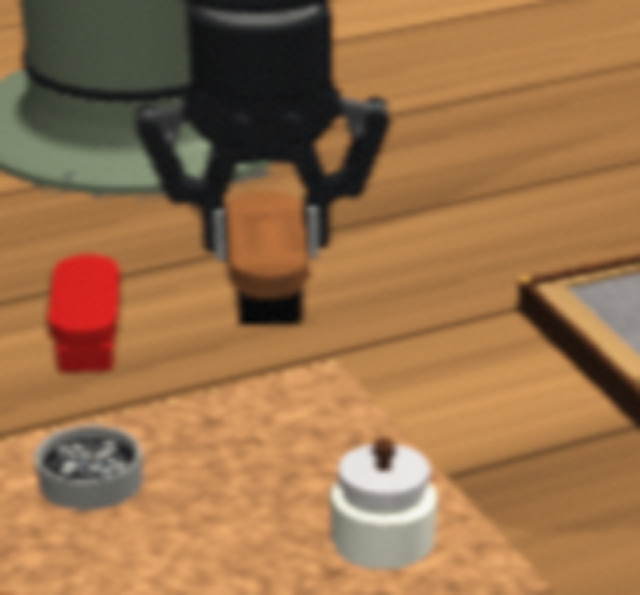

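Request:
jog_arm:
  commands:
    - [0,41,-17,-0.055,0,0]
    - [0,42,-15,-0.055,0,0]
    - [0,43,-13,-0.055,0,0]
    - [0,43,-10,-0.055,0,0]
    - [0,44,-8,-0.055,0,0]
    - [0,40,-6,-0.055,0,0]
    - [0,0,0,0,0,0]
    - [0,0,0,0,0,0]

```text
clock: 21.6
position: [0.4686, 0.1658, 0.1523]
tool_rot: [3.138, 1.556, 3.095]
force: [0.1, -0.3, -2.2]
grip_width: 0.0426
```

```bash
python3 g.py .4743 .1627 .1 86.9
```

```text
t 21.6 pos [0.4686 0.1658 0.1523] jaw deg 87.6 tilt [ 0.    -0.015] width 0.0426 F [ 0.1 -0.3 -2.2] q [ 0.18  0.59 -0.86  1.97  0.57  0.86  0.53]
  shift tool mm [52.2 -2.9  6.6] turn [ 0.011 -0.015  0.   ]
  rows 2 [[26,-1,3,0.006,-0.007,0.0],[26,-1,3,0.006,-0.007,0.0]]
```

Request:
jog_arm:
  commands:
    - [20,-3,6,0.011,-0.015,0]
    - [30,0,0,0,0,0]
    - [20,0,0,0,0,0]
    - [0,0,0,0,0,0]
    - [0,0,0,0,0,0]

```text
clock: 22.1
position: [0.4736, 0.1584, 0.0776]
tool_rot: [-2.353, 1.567, -2.412]
force: [0.8, -0.4, -1.0]
grip_width: 0.043
```

```bash
python3 g.py .4743 .1627 .054 86.9; python3 - <<'E'
from h import *
im=grab_frame("scene")[:,:,::-1]; cv2.imwrite("pics/s19.png",cv2.resize(im[140:260,320:460],None,fx=5,fy=5,interpolation=cv2.INTER_CUBIC))
E
```

```text
t 22.1 pos [0.4736 0.1584 0.0776] jaw deg 86.6 tilt [-0.002 -0.002] width 0.043 F [ 0.8 -0.4 -1. ] q [ 0.11  0.69 -0.75  2.02  0.72  0.72  0.41]
  shift tool mm [23.6  4.4  0.5] turn [-0.005 -0.002  0.002]
  rows 1 [[24,4,0,-0.005,-0.002,0.002]]
```

View pics/s19.png

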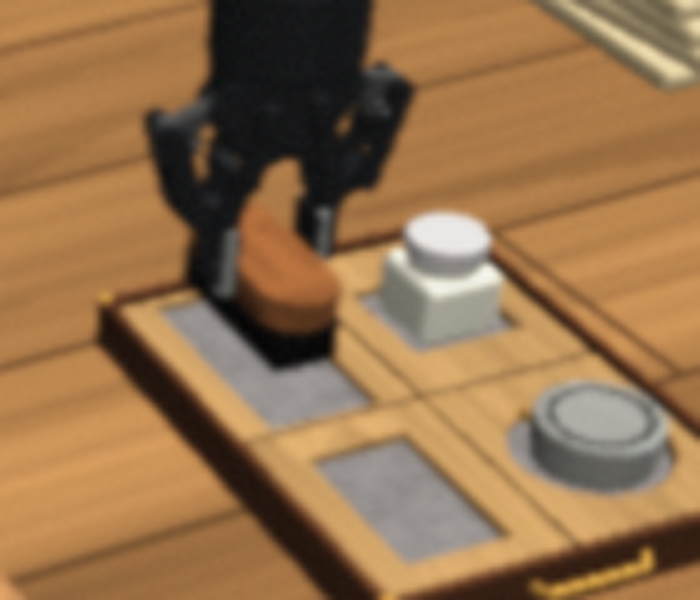

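Request:
jog_arm:
  commands:
    - [12,4,0,-0.005,-0.002,0.002]
    - [5,0,0,0,0,0]
    - [0,0,0,0,0,0]
    - [0,0,0,0,0,0]

```text
clock: 22.55
position: [0.4751, 0.1623, 0.0612]
tool_rot: [0.179, 1.568, 0.124]
force: [0.2, -0.3, -1.6]
grip_width: 0.0427
```

```bash
python3 g.py .4743 .1627 .054 86.9; python3 - <<'E'
from h import *
im=grab_frame("scene")[:,:,::-1]; cv2.imwrite("pics/s20.png",cv2.resize(im[150:250,325:445],None,fx=6,fy=6,interpolation=cv2.INTER_CUBIC))
E
```

```text
t 22.55 pos [0.4751 0.1623 0.0612] jaw deg 86.8 tilt [0.    0.003] width 0.0427 F [ 0.2 -0.3 -1.6] q [ 0.08  0.72 -0.72  2.03  0.76  0.68  0.38]
  shift tool mm [ 7.2  0.3 -0.8] turn [-0.001  0.003 -0.   ]
  rows 1 [[7,0,-1,-0.001,0.003,-0.0]]
```

View pics/s20.png

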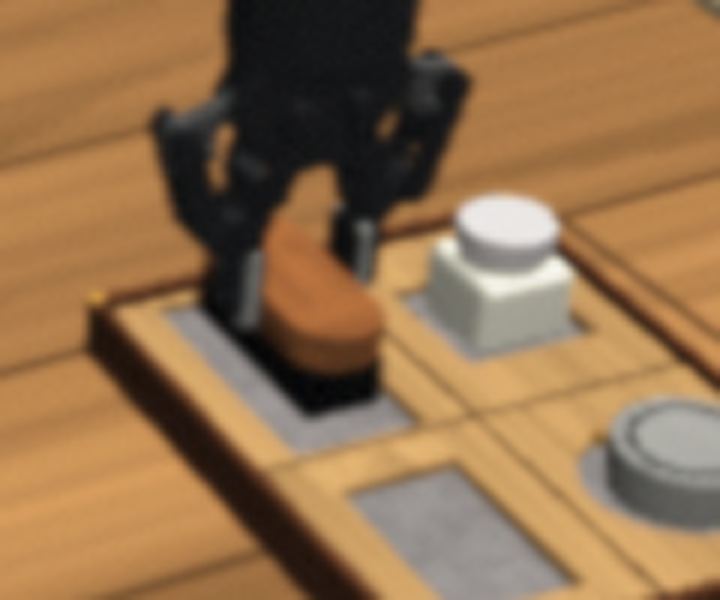

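Request:
jog_arm:
  commands:
    - [4,0,-1,0,0.003,0]
    - [3,0,0,0,0,0]
    - [1,0,0,0,0,0]

```text
clock: 22.9
position: [0.4744, 0.1624, 0.0531]
tool_rot: [1.025, 1.57, 0.97]
force: [-0.7, 0.4, -1.3]
grip_width: 0.0431
```

```bash
python3 g.py .4743 .1627 .053 86.9
```

```text
t 22.9 pos [0.4744 0.1624 0.0531] jaw deg 86.8 tilt [0.001 0.   ] width 0.0431 F [-0.7  0.4 -1.3] q [ 0.07  0.73 -0.71  2.03  0.77  0.67  0.37]
  shift tool mm [ 0.1  0.3 -0.1] turn [-0.001  0.    -0.001]
  rows 1 [[0,0,0,-0.001,0.0,-0.001]]
```

Request:
jog_arm:
  commands:
    - [1,0,0,0,0,0]
    - [1,0,0,0,0,0]
    - [0,0,0,0,0,0]

```text
clock: 23.2
position: [0.4744, 0.1624, 0.0526]
tool_rot: [-0.319, 1.569, -0.374]
force: [-0.5, -0.3, -0.1]
grip_width: 0.0429
```

Request:
jog_arm:
  commands:
    - [1.5,0,0,0,0,0]
    - [1,0,0,0,0,0]

```text
clock: 23.4
position: [0.4745, 0.1625, 0.0523]
tool_rot: [-0.495, 1.566, -0.55]
force: [-10.7, -7.2, 37.9]
grip_width: 0.043
```

Request:
jog_arm:
  commands:
    - [-1,0,0,0,0,0]
    - [0,0,0,0,0,0]
    - [0,0,0,0,0,0]
    - [0,0,0,0,0,0]
    - [-10,0,0,0,0,0]
    - [-40,0,0,0,0,0]
    - [-45,0,0,0,0,0]
    - [0,0,0,0,0,0]
  gripper: 60

```text
clock: 24.2
position: [0.4731, 0.1635, 0.1522]
tool_rot: [-1.173, 1.569, -1.226]
force: [0.4, 0.2, -0.9]
grip_width: 0.0652
```

```bash
python3 g.py .6086 -.3329 .15 51.2; python3 - <<'E'
from h import *
im=grab_frame("scene")[:,:,::-1]; cv2.imwrite("pics/s21.png",cv2.resize(im[150:250,325:445],None,fx=6,fy=6,interpolation=cv2.INTER_CUBIC))
E
```

```text
t 24.2 pos [0.4731 0.1635 0.1522] jaw deg 87.0 tilt [-0.002  0.001] width 0.0652 F [ 0.4  0.2 -0.9] q [ 0.18  0.58 -0.85  1.98  0.59  0.85  0.52]
  shift tool mm [   3.2 -488.5  161.7] turn [0.624 0.001 0.001]
  rows 12 [[0,-41,13,0.052,0.0,0.0],[0,-40,16,0.052,0.0,0.0],[0,-39,18,0.052,0.0,0.0],[0,-38,20,0.052,0.0,0.0],[0,-37,22,0.052,0.0,0.0],[0,-36,23,0.052,0.0,0.0],[0,-35,25,0.052,0.0,0.0],[0,-33,27,0.052,0.0,0.0],[0,-32,29,0.052,0.0,0.0],[0,-30,30,0.052,0.0,0.0],[0,-29,32,0.052,0.0,0.0],[0,-27,33,0.052,0.0,0.0]]
```

View pics/s21.png

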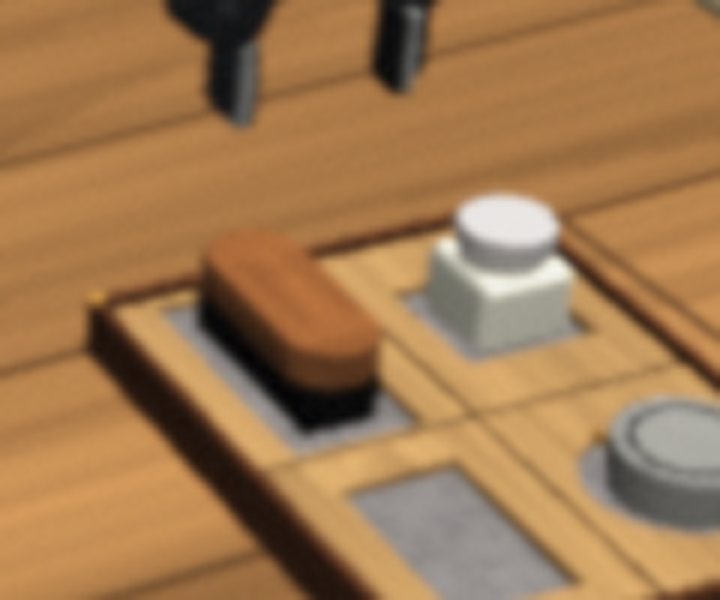

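Request:
jog_arm:
  commands:
    - [-1,-41,13,0.052,0,0]
    - [-1,-40,16,0.052,0,0]
    - [0,-39,18,0.052,0,0]
    - [0,-38,20,0.052,0,0]
    - [0,-37,22,0.052,0,0]
    - [0,-36,23,0.052,0,0]
    - [0,-35,25,0.052,0,0]
    - [0,-33,27,0.052,0,0]
    - [0,-32,29,0.052,0,0]
    - [0,-30,30,0.052,0,0]
    - [0,-29,32,0.052,0,0]
    - [0,-25,31,0.052,0,0]
    - [0,0,0,0,0,0]
    - [0,0,0,0,0,0]
  gripper: 30

```text
clock: 25.65
position: [0.6027, -0.352, 0.1462]
tool_rot: [-2.627, 1.56, 2.957]
force: [0.5, 0.1, -0.0]
grip_width: 0.0755
```

```bash
python3 g.py .6086 -.3329 .08 51.2
```

```text
t 25.65 pos [ 0.6027 -0.352   0.1462] jaw deg 49.9 tilt [-0.005 -0.009] width 0.0755 F [ 0.5  0.1 -0. ] q [ 0.8   0.81 -0.62  1.43  0.5   1.07  0.95]
  shift tool mm [66.2 18.7 -7.2] turn [-0.022 -0.009  0.005]
  rows 2 [[33,9,-4,-0.011,-0.005,0.003],[33,9,-4,-0.011,-0.005,0.003]]
```

Request:
jog_arm:
  commands:
    - [20,18,-7,-0.022,-0.009,0.005]
    - [25,0,0,0,0,0]
    - [15,0,0,0,0,0]
    - [0,0,0,0,0,0]

```text
clock: 26.05
position: [0.6084, -0.3304, 0.0838]
tool_rot: [2.878, 1.569, 2.205]
force: [0.4, 0.4, 0.1]
grip_width: 0.0756
```

```bash
python3 g.py .6086 -.3329 .03 51.2
```

```text
t 26.05 pos [ 0.6084 -0.3304  0.0838] jaw deg 51.4 tilt [ 0.    -0.002] width 0.0756 F [0.4 0.4 0.1] q [ 0.76  0.87 -0.6   1.49  0.55  0.95  0.91]
  shift tool mm [53.8 -1.8  1.8] turn [ 0.004 -0.002 -0.   ]
  rows 2 [[27,-1,1,0.002,-0.001,-0.0],[27,-1,1,0.002,-0.001,-0.0]]
```

Request:
jog_arm:
  commands:
    - [27,-2,2,0.004,-0.002,0]
    - [20,0,0,0,0,0]
    - [5,0,0,0,0,0]
    - [0,0,0,0,0,0]

```text
clock: 26.45
position: [0.6099, -0.3326, 0.0326]
tool_rot: [0.51, 1.568, -0.166]
force: [-0.9, 0.6, 0.4]
grip_width: 0.0756
```

```bash
python3 g.py .6086 -.3329 .029 51.2; python3 - <<'E'
from h import *
im=grab_frame("scene")[:,:,::-1]; cv2.imwrite("pics/s22.png",cv2.resize(im[230:350,130:290],None,fx=4.8,fy=4.8,interpolation=cv2.INTER_CUBIC))
E
```

```text
t 26.45 pos [ 0.6099 -0.3326  0.0326] jaw deg 51.3 tilt [0.001 0.002] width 0.0756 F [-0.9  0.6  0.4] q [ 0.75  0.94 -0.56  1.5   0.59  0.88  0.88]
  shift tool mm [ 3.6 -1.1 -0.9] turn [ 0.001  0.002 -0.001]
  rows 1 [[4,-1,-1,0.001,0.002,-0.001]]
```

View pics/s22.png

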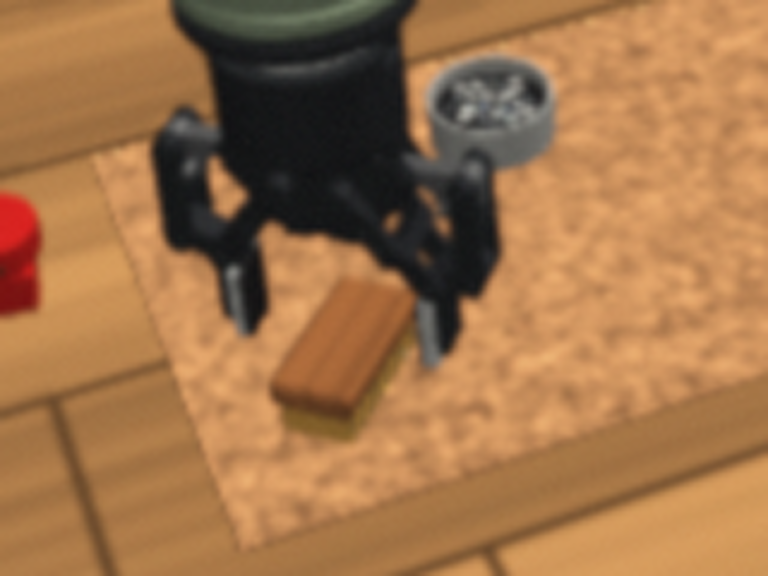

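Request:
jog_arm:
  commands:
    - [6,-1,-1,0,0.002,0]
    - [0,0,0,0,0,0]
    - [0,0,0,0,0,0]
  gripper: 255
  newtons: 45

```text
clock: 26.8
position: [0.61, -0.3333, 0.0295]
tool_rot: [0.542, 1.567, -0.135]
force: [-0.7, 1.4, 1.5]
grip_width: 0.0378
```

Request:
jog_arm:
  commands:
    - [0,0,0,0,0,0]
    - [0,0,0,0,0,0]

```text
clock: 27.0
position: [0.6103, -0.3335, 0.0304]
tool_rot: [0.461, 1.566, -0.215]
force: [0.3, -1.1, -0.6]
grip_width: 0.0377
```

```bash
python3 g.py .6086 -.3329 .029 51.2; python3 - <<'E'
from h import *
im=grab_frame("scene")[:,:,::-1]; cv2.imwrite("pics/s23.png",cv2.resize(im[250:340,150:270],None,fx=6,fy=6,interpolation=cv2.INTER_CUBIC))
E
```

```text
t 27.0 pos [ 0.6103 -0.3335  0.0304] jaw deg 51.2 tilt [0.002 0.005] width 0.0377 F [ 0.3 -1.1 -0.6] q [ 0.75  0.94 -0.56  1.5   0.6   0.87  0.88]
  shift tool mm [ 1.4 -0.6 -1.7] turn [ 0.001  0.005 -0.002]
  rows 1 [[1,-1,-2,0.001,0.005,-0.002]]
```

View pics/s23.png

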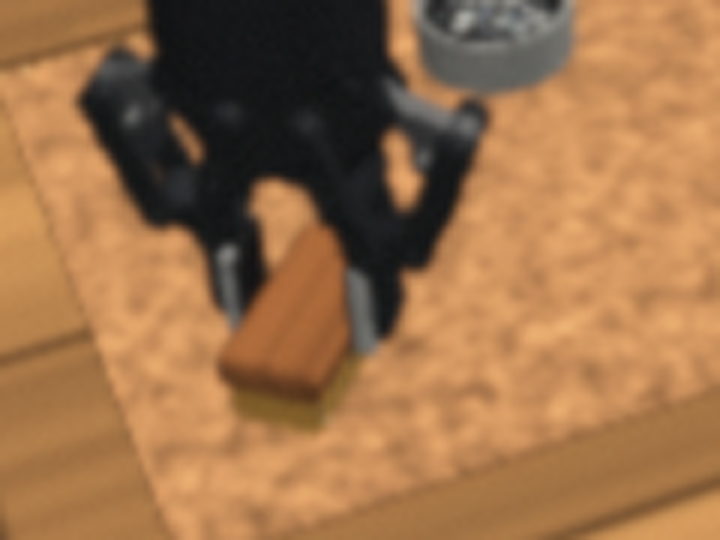

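Gripped at 37.7 mm as expected. Lift and carry.

Request:
jog_arm:
  commands:
    - [-10,0,0,0,0.005,-0.002]
    - [-30,0,0,0,0,0]
    - [-40,0,0,0,0,0]
    - [-40,0,0,0,0,0]
    - [-5,0,0,0,0,0]
    - [0,0,0,0,0,0]

```text
clock: 27.65
position: [0.61, -0.333, 0.1626]
tool_rot: [3.033, 1.568, 2.358]
force: [-0.4, 0.5, -1.2]
grip_width: 0.0373
```

```bash
python3 g.py .606 .1555 .16 86.9; python3 - <<'E'
from h import *
im=grab_frame("scene")[:,:,::-1]; cv2.imwrite("pics/s24.png",cv2.resize(im[190:330,130:290],None,fx=4,fy=4,interpolation=cv2.INTER_CUBIC))
E
```

```text
t 27.65 pos [ 0.61   -0.333   0.1626] jaw deg 51.3 tilt [ 0.    -0.003] width 0.0373 F [-0.4  0.5 -1.2] q [ 0.78  0.79 -0.63  1.44  0.49  1.08  0.95]
  shift tool mm [   3.6  378.7 -308.6] turn [-0.621 -0.002 -0.001]
  rows 11 [[0,34,-28,-0.056,-0.0,-0.0],[0,36,-26,-0.056,-0.0,-0.0],[0,37,-24,-0.056,-0.0,-0.0],[0,39,-22,-0.056,-0.0,-0.0],[0,40,-20,-0.056,-0.0,-0.0],[0,41,-17,-0.056,-0.0,-0.0],[0,42,-15,-0.056,-0.0,-0.0],[0,43,-13,-0.056,-0.0,-0.0],[0,43,-10,-0.056,-0.0,-0.0],[0,44,-8,-0.056,-0.0,-0.0],[0,44,-5,-0.056,-0.0,-0.0]]
```

View pics/s24.png

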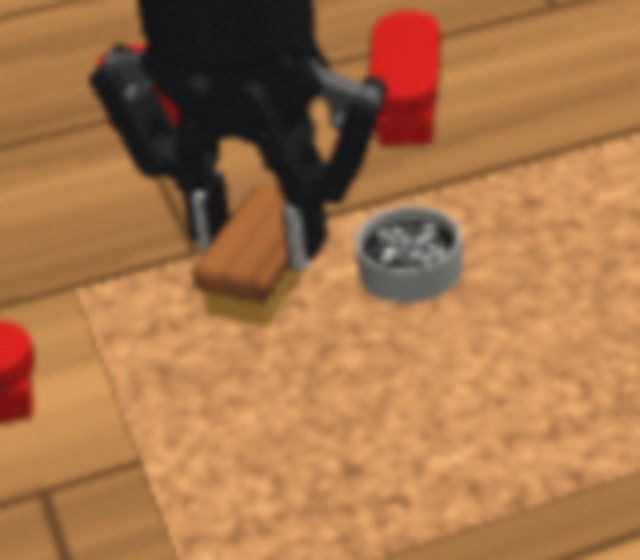

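Request:
jog_arm:
  commands:
    - [-3,34,-28,-0.056,0,0]
    - [-3,36,-26,-0.056,0,0]
    - [-2,37,-24,-0.056,0,0]
    - [0,39,-22,-0.056,0,0]
    - [0,40,-20,-0.056,0,0]
    - [0,41,-17,-0.056,0,0]
    - [0,42,-15,-0.056,0,0]
    - [0,43,-13,-0.056,0,0]
    - [0,43,-10,-0.056,0,0]
    - [0,44,-8,-0.056,0,0]
    - [0,39,-4,-0.056,0,0]
    - [0,0,0,0,0,0]
    - [0,0,0,0,0,0]

```text
clock: 29.0
position: [0.596, 0.1683, 0.1576]
tool_rot: [2.982, 1.549, 2.947]
force: [0.2, -0.1, -1.1]
grip_width: 0.0376
```

```bash
python3 g.py .606 .1555 .08 86.9
```

```text
t 29.0 pos [0.596  0.1683 0.1576] jaw deg 88.0 tilt [ 0.003 -0.021] width 0.0376 F [ 0.2 -0.1 -1.1] q [ 0.15  0.74 -0.81  1.64  0.59  1.04  0.69]
  shift tool mm [ 77.3 -12.7  12.1] turn [ 0.019 -0.021 -0.003]
  rows 2 [[39,-6,6,0.009,-0.011,-0.002],[39,-6,6,0.009,-0.011,-0.002]]
```

Request:
jog_arm:
  commands:
    - [20,-12,12,0.019,-0.021,-0.003]
    - [35,0,0,0,0,0]
    - [25,0,0,0,0,0]
    - [0,0,0,0,0,0]
    - [0,0,0,0,0,0]

```text
clock: 29.5
position: [0.6072, 0.1514, 0.073]
tool_rot: [-2.489, 1.568, -2.549]
force: [-0.3, 0.4, 0.5]
grip_width: 0.0376
```

```bash
python3 g.py .606 .1555 .05 86.9; python3 - <<'E'
from h import *
im=grab_frame("scene")[:,:,::-1]; cv2.imwrite("pics/s25.png",cv2.resize(im[150:280,330:490],None,fx=4.8,fy=4.6,interpolation=cv2.INTER_CUBIC))
E
```

```text
t 29.5 pos [0.6072 0.1514 0.073 ] jaw deg 86.6 tilt [-0.002 -0.002] width 0.0376 F [-0.3  0.4  0.5] q [ 0.13  0.84 -0.73  1.69  0.69  0.89  0.62]
  shift tool mm [23.   4.1 -1.4] turn [-0.006 -0.002  0.002]
  rows 1 [[23,4,-1,-0.006,-0.002,0.002]]
```

View pics/s25.png

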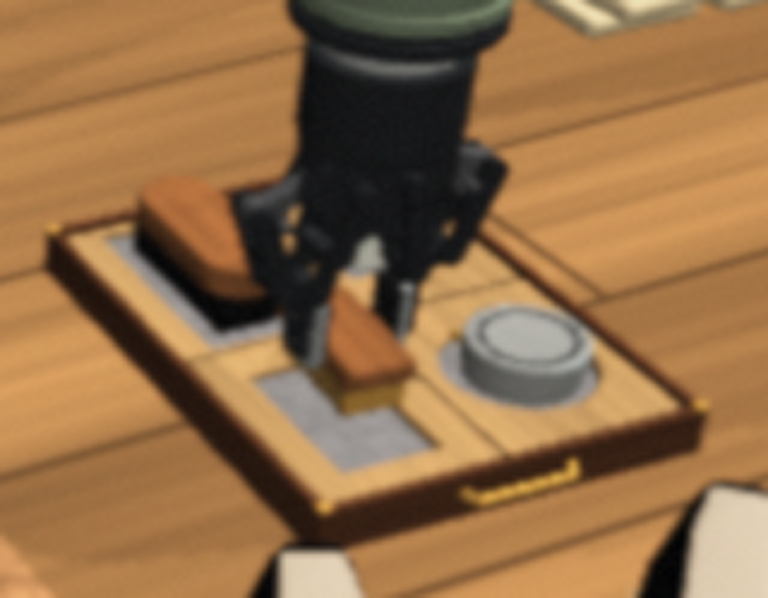

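Request:
jog_arm:
  commands:
    - [12,4,-1,-0.006,-0.002,0.002]
    - [7,0,0,0,0,0]
    - [0,0,0,0,0,0]
    - [0,0,0,0,0,0]

```text
clock: 29.95
position: [0.6076, 0.1555, 0.0553]
tool_rot: [0.351, 1.567, 0.297]
force: [0.2, 0.4, -0.5]
grip_width: 0.0371
```

```bash
python3 g.py .606 .1555 .0455 86.9; python3 - <<'E'
from h import *
im=grab_frame("scene")[:,:,::-1]; cv2.imwrite("pics/s26.png",cv2.resize(im[180:280,350:470],None,fx=6,fy=6,interpolation=cv2.INTER_CUBIC))
E
```

```text
t 29.95 pos [0.6076 0.1555 0.0553] jaw deg 86.9 tilt [0.001 0.003] width 0.0371 F [ 0.2  0.4 -0.5] q [ 0.12  0.86 -0.72  1.69  0.72  0.86  0.6 ]
  shift tool mm [ 9.8 -0.1 -1.7] turn [-0.     0.003 -0.001]
  rows 1 [[10,0,-2,-0.0,0.003,-0.001]]
```

View pics/s26.png

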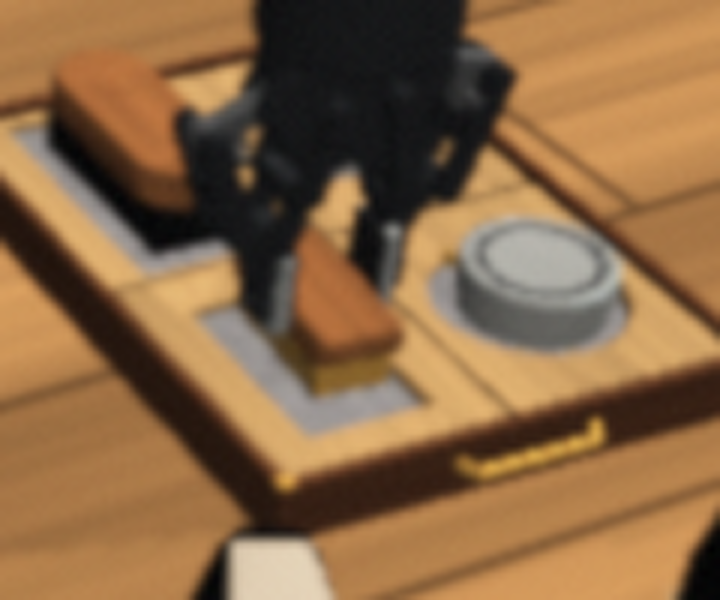

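Request:
jog_arm:
  commands:
    - [5,0,-1,0,0.003,0]
    - [4,0,0,0,0,0]
    - [0,0,0,0,0,0]

```text
clock: 30.3
position: [0.6069, 0.1556, 0.0461]
tool_rot: [0.96, 1.569, 0.905]
force: [-0.6, 0.9, 0.1]
grip_width: 0.0376
```

Request:
jog_arm:
  commands:
    - [1.5,0,0,0,0,0]
    - [1,0,0,0,0,0]

```text
clock: 30.5
position: [0.6069, 0.1557, 0.0443]
tool_rot: [0.704, 1.569, 0.649]
force: [-8.9, -4.9, 27.6]
grip_width: 0.0373
```

Request:
jog_arm:
  commands:
    - [-1,0,0,0,0,0]
    - [0,0,0,0,0,0]
    - [0,0,0,0,0,0]
    - [0,0,0,0,0,0]
    - [-10,0,0,0,0,0]
    - [-40,0,0,0,0,0]
    - [-45,0,0,0,0,0]
    - [-45,0,0,0,0,0]
    - [0,-45,0,0,0,0]
    - [0,-45,0,0,0,0]
    - [0,-45,0,0,0,0]
    - [0,-45,0,0,0,0]
    - [0,-45,0,0,0,0]
    - [0,-45,0,0,0,0]
    - [0,-45,0,0,0,0]
    - [0,-45,0,0,0,0]
    - [0,0,0,0,0,0]
  gripper: 70

```text
clock: 32.2
position: [0.5867, -0.2154, 0.199]
tool_rot: [0.215, 1.564, 0.166]
force: [0.1, 0.2, -0.3]
grip_width: 0.062
```

```bash
cat > chk.py <<'E'
from h import *
import fit as F
ims={c:grab_frame(c)[:,:,::-1].copy() for c in("top","scene")}
cv2.imwrite("pics/s27.png",cv2.resize(ims["scene"][160:280,320:480],None,fx=5,fy=5,interpolation=cv2.INTER_CUBIC))
cv2.imwrite("pics/t27.png",cv2.resize(ims["top"][110:250,120:420],None,fx=2.6,fy=2.6,interpolation=cv2.INTER_CUBIC))
h0=F.hulls
T={"polish_tin":(.6125,.258,0,.018),"cream_jar":(.481,.265,-.05,.018),"shine_brush":(.4745,.1625,-.05,.018),"suede_brush":(.607,.1557,-.05,.018),"tack_tin":(.473,-.218,0,.003),"cement_jar":(.6,-.0937,0,.003)}
for n,p0 in T.items():
    F.hulls=lambda a,c,p:h0(a,c,p,p0[3])
    R={}
    for cam in("top","scene"):
        q=proj(cam,[[p0[0],p0[1],p0[3]+.02]])[0]
        L=[r for r in nets.silhouettes(cam,n) if np.hypot(*(np.array(np.nonzero(r["mask"])[::-1]).mean(1)-q))<12]
        if L: R[cam]=L[0]["mask"].astype(float)
    for cam in R:
        p,f=F.fit(n,{cam:R[cam]},p0[:3]); print(n,cam,np.round(p,4),round(f,2),"off mm",np.round((p[:2]-p0[:2])*1000,1))
print(observe()["clock"])
E
python3 chk.py
```

```text
polish_tin top [0.6142 0.2589 0.0558] -0.82 off mm [1.7 0.9]
polish_tin scene [ 0.6076  0.262  -0.0262] -0.86 off mm [-4.9  4. ]
cream_jar top [ 0.481   0.2656 -0.1047] -0.88 off mm [-0.   0.6]
shine_brush top [ 0.4745  0.1618 -0.0612] -0.94 off mm [ 0.  -0.7]
shine_brush scene [0.4728 0.1626 0.0013] -0.92 off mm [-1.7  0.1]
suede_brush top [ 0.607   0.1553 -0.1285] -0.92 off mm [-0.  -0.4]
suede_brush scene [ 0.6041  0.1578 -0.213 ] -0.87 off mm [-2.9  2.1]
tack_tin top [ 0.4741 -0.2165  0.0484] -0.93 off mm [1.1 1.5]
tack_tin scene [ 0.471  -0.2187  0.2355] -0.96 off mm [-2.  -0.7]
cement_jar top [ 0.5997 -0.0937  0.4697] -0.92 off mm [-0.3 -0. ]
cement_jar scene [ 0.6004 -0.0935 -0.0552] -0.88 off mm [0.4 0.2]
32.9
```

View pics/s27.png

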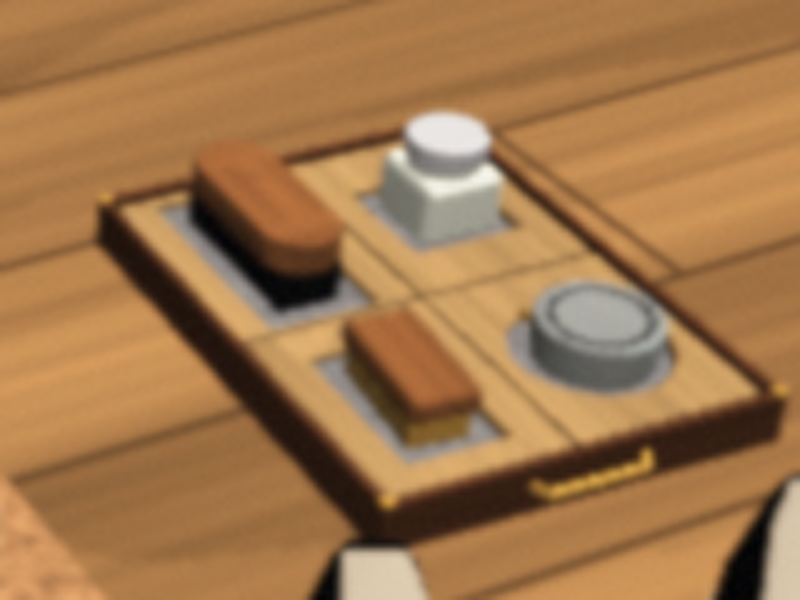

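View pics/t27.png

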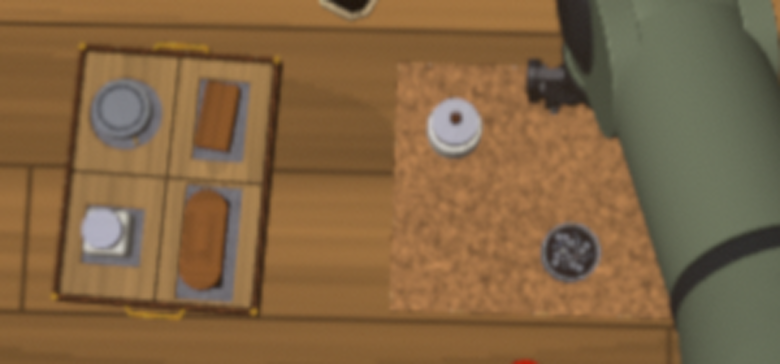

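```bash
python3 - <<'E'
from h import *
import fit as F
im=grab_frame("scene")[:,:,::-1]; o=[]
for z,(x,y) in((.018,(.6133,.2583)),(.023,(.6133,.2583))):
    b=cv2.resize(im,None,fx=8,fy=8,interpolation=cv2.INTER_CUBIC)
    for h in F.hulls("polish_tin","scene",(x,y,0),z): cv2.polylines(b,[np.round((h+.5)*8).astype(int)],True,(0,255,0),1)
    t=np.linspace(0,2*np.pi,60)
    for r,zz,cx,cy in((.031,z+.024,x,y),(.039,.024,.6115,.2577)):
        q=proj("scene",np.c_[cx+r*np.cos(t),cy+r*np.sin(t),0*t+zz]); cv2.polylines(b,[np.round((q+.5)*8).astype(int)],True,(255,0,0) if r<.035 else (0,0,255),1)
    o.append(b[200*8:250*8,412*8:462*8])
cv2.imwrite("pics/z28.png",np.hstack(o))
E
```

```text
(no output)
```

View pics/z28.png

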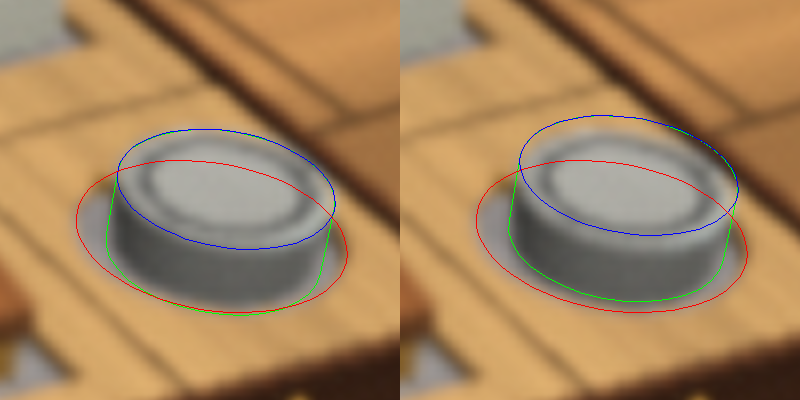

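```bash
python3 - <<'E'
from h import *
print(bot.job_done(), observe()["clock"])
E
```

```text
the job is handed in; nothing more can be done
the job is handed in; nothing more can be done
```

All four kit pieces are in the box and released, and I handed the job in at about 33 s of the 109 s allowed. The polish tin is in the round cut-out, the cream jar in the square one, the shine brush in the long one and the suede brush in the short one.

- **Placement:** The top camera puts each piece within about 3 mm of its cut-out's centre. Each one met the floor under a light push, at about the expected height for the tin and brushes. The jar's floor contact fits a grip a few millimetres lower than I first assumed. Everything looks upright in the pictures.
- **Left alone:** The tack tin and cement jar read within about 2 mm of where they started, and I did not touch the red look-alikes. The arm ended clear of everything.
- **Checks that disagreed:**
  - The side-camera fit put the polish tin about 6 mm off to one side, which could also have meant it sat 4–5 mm high. An enlarged overlay matched the tin lying level on the felt floor, and so did the contact height.
  - The network did not find the jar in the last side-camera picture, so the jar's final position is from the top camera only, though the jar looks seated in that picture.

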